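# Load the bottle caddy and hang it over the bench rail

## Task

While the bottle caddy still stands on the bench, put the loose amber bottle standing beside it into the caddy's empty middle bay. Then carry the loaded caddy level to the rail stand and gently hang it by both hooks over the upper rail, back plate against the stay bar, so that it hangs upright and still with all three bottles standing in it. Leave the mortar, the ointment jar and the beaker where they are.

Things in the scene. Friction and masses are not known exactly. Their poses are not given: they have to be found in the camera images.
- caddy: Loose steel bottle caddy, 174 mm wide (y), 60 deep, 0.34 kg empty. Origin: underside, mid-width, at the REAR face of its flat back plate; +x backwards (hook side, away from the robot, yaw within 0.35 rad at the start), z up. Stands on the bench. Bays 54 mm square inside, centres x -30, y -57, 0, 57 mm; floor at z 4, walls 3 mm thick, tops z 38. Back plate x -3 to 0, 98 high.
- caddy_grip (a point): Middle of the caddy's black hand grip (caddy x 6, y 0, z 142 mm): a bar 80 mm long in y, 14 thick in x, 26 tall, on 8 mm rods at y -34 and 34. Axes as the caddy's. It rises above and 36 mm behind the row of bottle axes (bottle tops at caddy z 116). Loaded, the centre of mass lies 30 mm in front of it: pinch the 14 mm firmly, 60 N or more; it may sag nose-down by about 0.05 rad.
- hook_seat (a point): Caddy point (x 14.7, y 0, z 87 mm; caddy axes) where the upper rail's axis lies once hung home. Two hooks, 24 mm wide, at y -62 and 62: underside level at z 95 from the plate (x 0) to x 20, then a leg sloping down and out, inner face from x 20, z 95 to x 30, z 71 (tip z 70). So the mouth is 30 mm wide, narrowing upwards.
- middle_bay (a point): Centre of the floor of the caddy's middle bay, empty at the start (caddy x -30, y 0, z 4 mm); axes as the caddy's.
- rail_stand: Fixed bench rail stand: base plate 100 mm (x) by 420 (y) by 12, posts 18 mm diameter, 175 high at y -180 and 180, joined by two level 16 mm steel tubes along y: upper rail (axis x 0, z 147 mm) and stay bar (axis x -5, z 78). Origin: centre of the underside, on the bench; -x is the front, facing the robot (yaw within 0.2 rad).
- rail_mid (a point): Middle of the upper rail, on its axis, 147 mm above the bench; axes as rail_stand's, y along the rail, which is free 170 mm to either side. The caddy hangs on the front (-x) side, +x axes alike, hooks over this rail, its underside then 60 mm above the bench, its back plate leaning on the stay bar (tilt about 0.02 rad).
- stay_mid (a point): Middle of the stay bar, on its axis, 78 mm above the bench, 5 mm in front of the rail's axis. Lowered straight down, the caddy's back plate clears it if hook_seat is 2 mm or more in front of the rail's axis, and the hook tips clear the rail up to 6 mm in front; over the last 8 mm the sloping hook legs draw the caddy back home.
- loose_bottle: The one amber bottle standing on the bench, to be put in the middle bay: body 44 mm diameter up to 66 mm, black cap of 28 mm diameter from 86 to 112 mm height (overall height 112 mm), about 0.12 kg. Origin: centre of its underside, z up.
- end_bottle_a: Same bottle, standing from the start in the caddy's bay at caddy y -57 mm. Origin: centre of its underside.
- end_bottle_b: Same bottle, standing from the start in the caddy's bay at caddy y 57 mm. Origin: centre of its underside.
- mortar: White porcelain mortar, an open bowl of 100 mm diameter, 58 mm high; bystander. Origin: centre of its underside. The loose bottle, the mortar and the jar stand in a row on the bench beside the caddy, in any order.
- ointment_jar: White squat jar with grey lid, 72 mm diameter, 62 mm high, on the bench; bystander. Origin: centre of its underside.
- beaker: White plastic beaker, 68 mm diameter, 85 mm high, on the bench behind the caddy; bystander. Origin: centre of its underside.

How it is judged:
On the way:
1. the loose bottle stands, let go, in the middle bay of the caddy, and the caddy still stands on the bench (x of loose_bottle in the frame of caddy between -0.042 and -0.018 m and y of loose_bottle in the frame of caddy between -0.012 and 0.012 m and z of loose_bottle in the frame of caddy between -0.002 and 0.012 m and angle between loose_bottle's own z axis and vertical below 0.2 rad and contact force between the fingers and loose_bottle below 0.1 N and height (world z) of caddy below 0.01 m), for 0.2 s.
At the end, for the whole second after the job is handed in: Caddy hangs still on the rail's front side by both hooks: seat within 6 mm of the rail axis, middle within 90 mm of the rail's, level and parallel within 0.08 rad; three bottles upright in their bays (12 mm, 0.2 rad); mortar, jar, beaker within 30 mm of their start (x of hook_seat in the frame of rail_mid between -0.006 and 0.006 m and z of hook_seat in the frame of rail_mid between -0.005 and 0.004 m and y of caddy in the frame of rail_stand between -0.09 and 0.09 m and x of caddy in the frame of rail_mid below -0.005 m and angle between caddy's own z axis and vertical below 0.08 rad and angle between the y axis of caddy and the y axis of rail_stand, either way round below 0.08 rad and contact force between caddy and rail_stand above 2 N and linear speed of caddy below 0.02 m/s and angular speed of caddy below 0.15 rad/s and x of loose_bottle in the frame of caddy between -0.042 and -0.018 m and y of loose_bottle in the frame of caddy between -0.012 and 0.012 m and z of loose_bottle in the frame of caddy between -0.002 and 0.012 m and angle between each of loose_bottle, end_bottle_a, end_bottle_b's own z axis and vertical below 0.2 rad and x of end_bottle_a in the frame of caddy between -0.042 and -0.018 m and y of end_bottle_a in the frame of caddy between -0.069 and -0.045 m and z of end_bottle_a in the frame of caddy between -0.002 and 0.012 m and x of end_bottle_b in the frame of caddy between -0.042 and -0.018 m and y of end_bottle_b in the frame of caddy between 0.045 and 0.069 m and z of end_bottle_b in the frame of caddy between -0.002 and 0.012 m and distance of each of mortar, ointment_jar, beaker from where it was at the start of the episode below 0.03 m); the robot touches nothing.
It fails at once if the caddy is tipped more than 0.35 rad (20 degrees): it must be carried level (angle between caddy's own z axis and vertical above 0.35 rad).
It fails at once if a bottle tips more than 0.5 rad (angle between any of loose_bottle, end_bottle_a, end_bottle_b's own z axis and vertical above 0.5 rad).
It fails at once if the caddy is dropped or driven onto the rail: faster than 0.4 m/s while its hooks are within 30 mm of home (x of hook_seat in the frame of rail_mid between -0.03 and 0.03 m and z of hook_seat in the frame of rail_mid between -0.03 and 0.03 m and linear speed of caddy above 0.4 m/s).
It fails at once if the caddy is rammed against the rail stand (over 150 N) (contact force between caddy and rail_stand above 150 N).
It fails at once if the mortar, the jar or the beaker is shifted more than 30 mm (distance of any of mortar, ointment_jar, beaker from where it was at the start of the episode above 0.03 m).
It also fails if it takes over 67 s, if anything falls off the work surface, if the arm or the gripper's body presses on something with over 40 N, if the wrist force passes 120 N, or if a joint passes its speed limit or range.

## Robot

A 7-joint arm with a two-finger parallel gripper is mounted at the origin on the work surface. World frame = base frame: x ahead of the robot, y to its left, z up, the work surface at z = 0. Lengths are in m, angles in rad, forces in N, time in s.
With the tool pointing down it reaches from about 0.35 to 0.9 m from the base axis. Payload 8.1 kg.
Tool frame: the origin (TCP) lies between the finger pads; the fingertips stand 8 mm ahead of it and the grasp point (between the pads) lies 11 mm behind it; z points along the fingers, x is the direction in which the jaws open and shut, and the axes are right-handed (so a half turn about z gives the same grasp; the last joint's range is limited). The gripper opens to 92 mm and grips with 3 to 60 N. Pads are 19 mm wide; open, the fingers measure 130 mm over their backs; the gripper's body (75 mm by 190 mm) begins 47 mm behind the grasp point.
Start: joints at [1.212, 0.434, 0.025, 1.573, -0.012, 1.134, -0.075], TCP at [0.158, -0.605, 0.211] pointing down, gripper open.
Joint ranges: [-2.62, 2.62], [-0.44, 2.09], [-1.27, 1.32], [0.08, 2.57], [-1.32, 4.46], [0.12, 2], [-2.74, 2.74]. Speed limits (rad/s): [2.22, 2.22, 3.01, 3.01, 3.14, 3.14, 3.14].

## Interface

Orientations are given as a rotation vector (axis times angle).
In Python, from cell import arm, cams, workorder, finder gives the robot as it stands.
- The arm moves only by the tool servo_tool, never from a script. Its argument "plan" is a list of rows, each a list of 7 numbers: the shift along the tool's x, y, z in m, then the turn, a rotation vector about the tool's x, y, z in degrees, then the closure, from 0 (fully open) to 1 (shut). In form: [[dx, dy, dz, wx, wy, wz, jaw], ...]. A call has 1 to 8 rows; each row is the pose to reach, as a shift and turn from the pose commanded when the call began, along the tool's axes at that moment; what a row does not reach only later rows make up. A row lasts 1/10 s, in which the tool goes at most 50 mm and 8.59 degrees, less where a joint would pass 70% of its speed; a pose out of reach is approached as far as the arm can. A call with a gripper value outside its range is refused whole. The fingers move at their own pace and stop on an object; "force" is the grip in N (left out, the last holds). Time passes only in rows, so rows that repeat a pose let the fingers close. It gives the time, the measured TCP pose, the force and the opening at its end, in the units of the state.
- arm.observe(): the state, without advancing time (a new reading comes with each control period).
- cams.get_image(name): name is "scene" or "top"; returns a dict with "color" (420x560x3 uint8, red, green, blue), "camera_matrix" (3x3 intrinsics, pixels), "k1" (the pictures are not rectified: a ray, as slopes to the right and down, at radius r is drawn at 1 + k1 r^2 times it, then the intrinsics apply), "camera_from_world" (4x4, takes a point from world to camera coordinates). Camera axes: x right, y up, looking along -z (the intrinsics and any distortion apply to the point x, -y, -z); pixel columns grow to the right and rows downward; lengths in m; the calibration is good to about 2 mm. A picture is of the moment at which its call begins. There is no depth.
- workorder.sign_off(): hands the job in, once; it reports no verdict.
Trained networks look in the newest picture that a camera, given by its name, has taken for a name from the list of things; names that differ only in an ending like _2 or _b are one class to them, and where a whole thing is asked for, a point or a joint stands for the part that bears it (a point fixed in the world has none). Each returns a list of dicts, best first, with "score" (0 to 1); they miss things now and then, are a little off and sometimes report something else, mostly with a low value. They report only what shows in the picture. A call takes as long as a camera call.
- finder.silhouettes(camera, query): "region" (420x560 bool, what is visible of it) and "point" ([row, column] in pixels, amid what is visible of it).
The state is a dict: "clock": time; "joints": joint angles; "dq": joint speeds; "joint_efforts": joint torques, N m; "position": TCP position; "ee_rot": TCP orientation; "force": force on the tool from outside, world axes, zero at the start; "ft_torque": the same for the moment, N m; "width": opening from 0.0 (shut) to 1.0 (fully open).
Only numpy, scipy, OpenCV 4.12 (cv2) and the standard library are available. Lean on these libraries where they do the work, as an engineer would, in place of code of your own. Each camera call takes 0.05 s, during which the arm holds its last target.

## Working session

There is one attempt and no reset: what is moved stays moved. The work goes in short steps, Python scripts to look and compute and a tool call to move; the robot and the scene stay as the last step left them, time stands still between calls to the robot, and variables do not carry over. Pictures are saved under pics/ and viewed, and the job is handed in when it is done.

Besides the shell and the picture viewer there is one more tool, called after ">>>" as name(argument=value, ...), one argument or row to a line, values as JSON. servo_tool: Moves the arm, as the interface text tells. Its arguments: {"type":"object","properties":{"plan":{"type":"array"},"force":{"type":"number"}},"required":["plan"]}

```bash
ls; mkdir -p pics; python3 - <<'E'
from cell import arm,cams,workorder,finder
import cv2,numpy as np
s=arm.observe(); print(s)
for n in ("scene","top"):
    d=cams.get_image(n); cv2.imwrite(f"pics/{n}0.png",d["color"][:,:,::-1])
    print(n,d["camera_matrix"],d["k1"],d["camera_from_world"])
E
```

```text
pics
{'clock': 0.0, 'joints': array([ 1.21237607,  0.43523978,  0.02498128,  1.57411797, -0.01157421,
        1.13399958, -0.0751019 ]), 'dq': array([ 3.29502135e-04, -1.08006474e-03, -1.08506718e-03,  1.12021853e-03,
       -1.05343471e-04,  5.15495314e-04, -3.83071486e-05]), 'joint_efforts': array([ 3.78420882e-04, -6.67867184e+01,  9.84503813e-01, -3.14473701e+01,
       -6.08124468e-02,  4.27377212e-02,  1.89409498e-04]), 'position': array([ 0.157938  , -0.6041473 ,  0.21052659]), 'ee_rot': array([-2.48592760e+00,  1.91949016e+00,  2.16900683e-03]), 'force': array([ 1.51151492, -0.09247035,  0.84546096]), 'ft_torque': array([-0.03689757, -0.01054084,  0.00858648]), 'width': 1.0002763951900353}
scene [[450.52108243   0.         278.0048136 ]
 [  0.         450.52108243 209.05131177]
 [  0.           0.           1.        ]] -0.04924747099375843 [[-0.58023301  0.81444342 -0.00340192  0.37396292]
 [-0.6657241  -0.47186652  0.57806003  0.28054002]
 [ 0.46919194  0.33767425  0.81598715 -1.28823834]
 [ 0.          0.          0.          1.        ]]
top [[454.53440294   0.         277.62199615]
 [  0.         454.53440294 211.91766035]
 [  0.           0.           1.        ]] -0.12052127287811715 [[-0.02257239 -0.99947355 -0.0233046  -0.03716845]
 [ 0.98436083 -0.02629266  0.17419087 -0.56738404]
 [-0.1747119  -0.01900823  0.9844361  -0.96859624]
 [ 0.          0.          0.          1.        ]]
```

View pics/scene0.png

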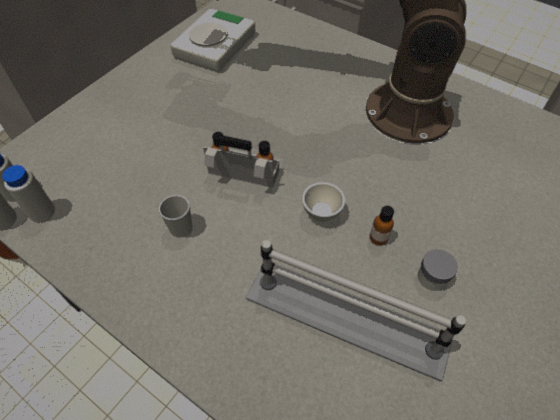

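View pics/top0.png

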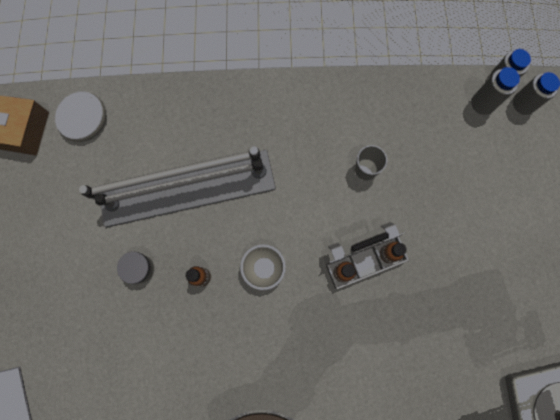

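```bash
cat > h.py <<'E'
from cell import arm,cams,workorder,finder
import cv2,numpy as np
from scipy.spatial.transform import Rotation as R
from scipy.optimize import least_squares
def proj(d,P):
    P=np.atleast_2d(P); T=d["camera_from_world"]; c=P@T[:3,:3].T+T[:3,3]
    x=c[:,0]/-c[:,2]; y=-c[:,1]/-c[:,2]; f=1+d["k1"]*(x*x+y*y); K=d["camera_matrix"]
    return np.c_[K[0,0]*x*f+K[0,2],K[1,1]*y*f+K[1,2]]
def ray(d,uv):
    K=d["camera_matrix"]; T=d["camera_from_world"]
    p=cv2.undistortPoints(np.array([[uv]],float),K,np.array([d["k1"],0,0,0,0.]))[0,0] if False else None
    xd=(uv[0]-K[0,2])/K[0,0]; yd=(uv[1]-K[1,2])/K[1,1]; x,y=xd,yd
    for _ in range(20):
        f=1+d["k1"]*(x*x+y*y); x,y=xd/f,yd/f
    Rm=T[:3,:3]; o=-Rm.T@T[:3,3]; v=Rm.T@np.array([x,-y,-1.]); return o,v/np.linalg.norm(v)
def atz(d,uv,z):
    o,v=ray(d,uv); return o+v*(z-o[2])/v[2]
def tri(obs):
    A=np.zeros((3,3)); b=np.zeros(3)
    for d,uv in obs:
        o,v=ray(d,uv); M=np.eye(3)-np.outer(v,v); A+=M; b+=M@o
    return np.linalg.solve(A,b)
def crop(d,c,r,s,name):
    im=d["color"][:,:,::-1]; x0,y0=int(c[0]-r[0]),int(c[1]-r[1]); x0=max(x0,0);y0=max(y0,0)
    k=im[y0:y0+2*r[1],x0:x0+2*r[0]]; k=cv2.resize(k,None,fx=s,fy=s,interpolation=cv2.INTER_CUBIC)
    k=cv2.convertScaleAbs(k,alpha=1.5,beta=10)
    for i in range(0,2*r[0],10): 
        cv2.line(k,(i*s,0),(i*s,6 if i%50 else 14),(0,255,255),1)
        if i%20==0: cv2.putText(k,str(x0+i),(i*s,24),0,.4,(0,255,255),1)
    for i in range(0,2*r[1],10):
        cv2.line(k,(0,i*s),(6,i*s),(0,255,255),1)
        if i%20==0: cv2.putText(k,str(y0+i),(8,i*s+4),0,.4,(0,255,255),1)
    cv2.imwrite(f"pics/{name}.png",k)
E
cat > snap.py <<'E'
from h import *
import pickle,sys
D={n:cams.get_image(n) for n in ("scene","top")}
pickle.dump(D,open(f"{sys.argv[1]}.pkl","wb"))
E
python3 snap.py s0
python3 - <<'E'
from h import *
import pickle
D=pickle.load(open("s0.pkl","rb"))
S={}
for n in D:
    for q in ["caddy","rail_stand","loose_bottle","mortar","ointment_jar","beaker"]:
        r=finder.silhouettes(n,q)
        S[n,q]=r
        print(n,q,[(round(a["score"],2),np.round(a["point"],1).tolist(),int(a["region"].sum())) for a in r])
pickle.dump(S,open("sil0.pkl","wb"))
crop(D["top"],(366,255),(60,45),6,"tc0")
crop(D["scene"],(242,160),(60,45),6,"sc0")
crop(D["top"],(180,180),(110,60),3,"tr0")
crop(D["scene"],(355,310),(120,80),3,"sr0")
E
```

```text
scene caddy [(0.85, [166.0, 239.8], 2376)]
scene rail_stand [(0.72, [313.6, 357.1], 11960)]
scene loose_bottle [(0.83, [229.2, 382.4], 694)]
scene mortar [(0.76, [205.8, 323.5], 1256)]
scene ointment_jar [(0.74, [271.0, 435.8], 1271), (0.68, [163.6, 240.6], 2446)]
scene beaker [(0.77, [216.1, 177.6], 1021)]
top caddy [(0.97, [254.0, 363.5], 2131)]
top rail_stand [(0.58, [185.5, 187.0], 7545), (0.51, [276.3, 200.5], 403)]
top loose_bottle [(0.57, [273.9, 196.8], 394), (0.33, [164.4, 373.0], 863)]
top mortar [(0.61, [265.3, 261.7], 1675)]
top ointment_jar [(0.74, [267.2, 136.2], 962)]
top beaker [(0.78, [162.6, 370.8], 850), (0.57, [274.8, 200.9], 412)]
```

View pics/tc0.png

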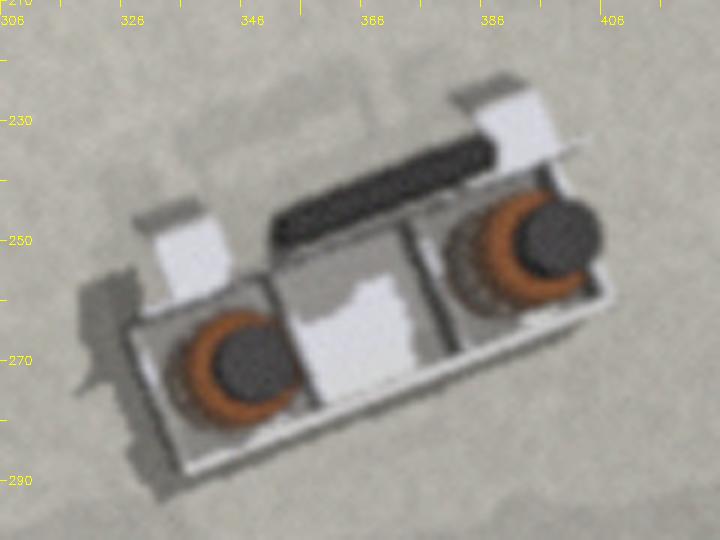

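View pics/sc0.png

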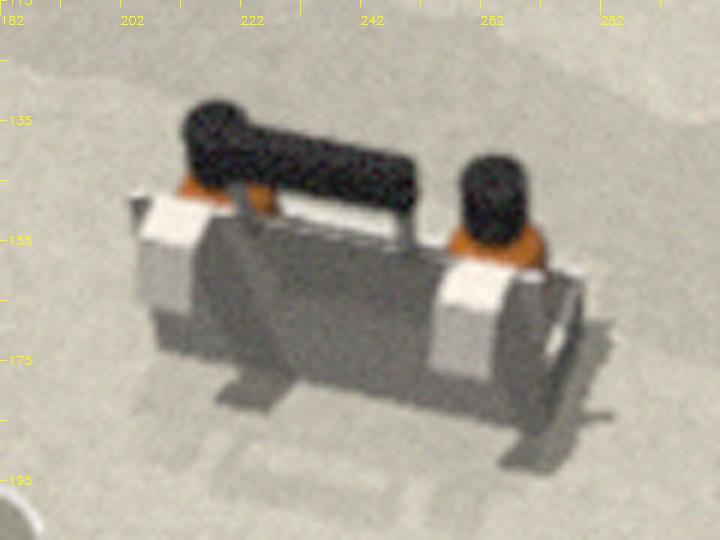

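View pics/tr0.png

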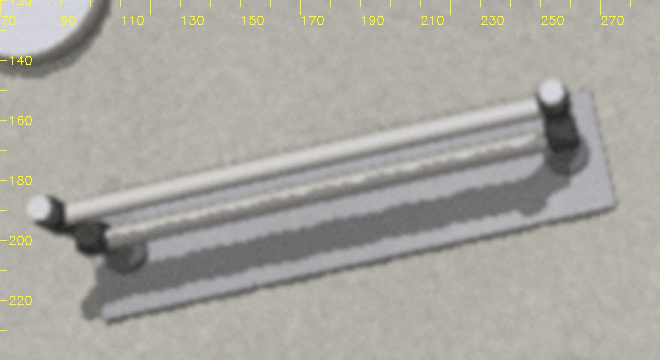

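View pics/sr0.png

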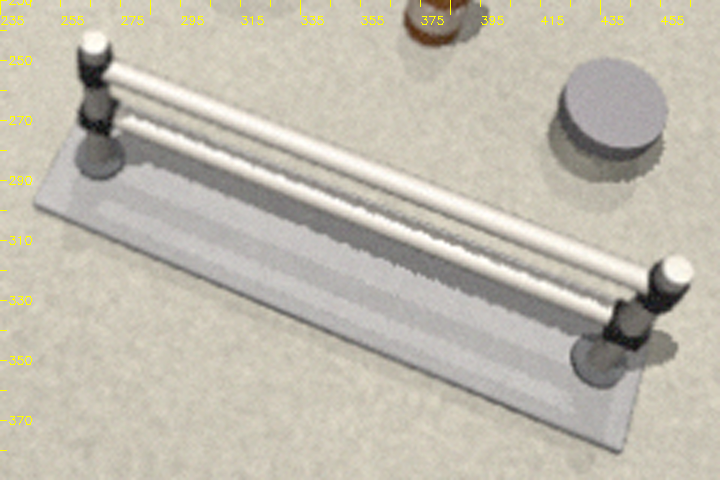

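```bash
cat > fit.py <<'E'
from h import *
import pickle
D=pickle.load(open("s0.pkl","rb"))
def fit(obs,x0,bias=False):
    def f(p):
        r=[]
        c,s=np.cos(p[2]),np.sin(p[2]); M=np.array([[c,-s,0],[s,c,0],[0,0,1]])
        for n,P,uv in obs:
            r+=list((proj(D[n],M@np.array(P)/1000+[p[0],p[1],0])[0]-uv))
        return np.array(r)
    s=least_squares(f,x0,loss="soft_l1",f_scale=1.0); return s.x,f(s.x).reshape(-1,2)
cad=[("top",(-60,87,38),(336.8,289.2)),("top",(-60,-87,38),(408,259.7)),("top",(0,-87,98),(404.3,233)),("top",(0,87,98),(329.3,263)),
("top",(-30,57,116),(348.5,270.8)),("top",(-30,-57,116),(398.8,249.7)),
("scene",(0,-87,98),(203.7,147.8)),("scene",(0,87,98),(279.2,160.8)),("scene",(0,-87,0),(208.2,173.3)),("scene",(0,87,0),(273.3,187))]
rail=[("top",(-50,-210,12),(275,188.3)),("top",(-50,210,12),(106,227.3)),("top",(50,-210,12),(267.3,150)),("top",(0,180,175),(84,189.3)),("top",(0,-180,175),(254,151)),
("scene",(0,-180,175),(266.7,244)),("scene",(0,180,175),(460.7,320.7)),("scene",(50,-210,12),(246.7,298.3)),("scene",(50,210,12),(441.7,380))]
if __name__=="__main__":
  for nm,o,x0 in (("cad",cad,(.5,-.2,.35)),("rail",rail,(.7,.2,.1))):
    for k in ("both","top","scene"):
        oo=[a for a in o if k in("both",a[0])]
        x,r=fit(oo,x0); print(nm,k,np.round(x,4)); 
        if k=="both": print(np.round(r,1).tolist())
  S=pickle.load(open("sil0.pkl","rb"))
E
python3 fit.py
```

```text
cad both [ 0.4769 -0.237   0.3589]
[[-0.3, 0.8], [-0.0, 0.4], [-0.6, -1.1], [-1.0, 0.1], [-0.3, -0.2], [-0.1, -0.1], [-0.8, -1.2], [-6.3, -0.3], [-0.1, -0.4], [0.1, -0.6]]
cad top [ 0.4768 -0.2379  0.3543]
cad scene [ 0.4773 -0.234   0.3687]
rail both [0.6373 0.1695 0.1911]
[[0.3, 0.5], [-3.4, -0.6], [-0.9, -1.0], [-2.2, -0.7], [-0.8, -0.8], [-0.6, -1.5], [-0.2, -2.2], [-1.7, -2.3], [0.6, -0.3]]
rail top [0.636  0.1667 0.1941]
rail scene [0.6395 0.1716 0.192 ]
```

```bash
cat > ov.py <<'E'
from h import *
def M(p): 
    c,s=np.cos(p[2]),np.sin(p[2]); return np.array([[c,-s,0],[s,c,0],[0,0,1]])
def box(a,b):
    x=[(a[i],b[i]) for i in range(3)]; L=[]
    import itertools
    C=list(itertools.product(*x))
    for p,q in itertools.combinations(C,2):
        if sum(u!=v for u,v in zip(p,q))==1: L.append((p,q))
    return L
CAD=box((-60,-87,0),(0,87,38))+box((-3,-87,0),(0,87,98))+box((-1,-40,129),(13,40,155))
for y in(-62,62):
    for s in (-12,12): CAD+=[((0,y+s,95),(20,y+s,95)),((20,y+s,95),(30,y+s,71))]
RAIL=box((-50,-210,0),(50,210,12))
for a in np.linspace(0,2*np.pi,8,endpoint=False):
    c,s=np.cos(a),np.sin(a)
    RAIL+=[((8*c,-180,147+8*s),(8*c,180,147+8*s)),((-5+8*c,-180,78+8*s),(-5+8*c,180,78+8*s))]
    for y in (-180,180): RAIL+=[((9*c,y+9*s,12),(9*c,y+9*s,175))]
def cyl(r,z0,z1):
    t=np.linspace(0,2*np.pi,25); L=[]
    for z in(z0,z1): L+=[((r*np.cos(a),r*np.sin(a),z),(r*np.cos(b),r*np.sin(b),z)) for a,b in zip(t[:-1],t[1:])]
    return L
BOT=cyl(22,0,66)+cyl(14,86,112)
def draw(d,c,r,s,name,items):
    im=d["color"][:,:,::-1]; x0,y0=max(int(c[0]-r[0]),0),max(int(c[1]-r[1]),0)
    k=im[y0:y0+2*r[1],x0:x0+2*r[0]]; k=cv2.resize(k,None,fx=s,fy=s,interpolation=cv2.INTER_CUBIC)
    k=cv2.convertScaleAbs(k,alpha=1.4,beta=10)
    for L,T,col in items:   # T 4x4
        for p,q in L:
            uv=proj(d,np.array([p,q])/1000@T[:3,:3].T+T[:3,3])
            uv=((uv-[x0,y0]+.5)*s*8).astype(int)
            cv2.line(k,tuple(map(int,uv[0])),tuple(map(int,uv[1])),col,1,cv2.LINE_AA,3)
    cv2.imwrite(f"pics/{name}.png",k)
def T3(x,y,yaw,z=0):
    T=np.eye(4); T[:3,:3]=M((0,0,yaw)); T[:3,3]=x,y,z; return T
E
python3 - <<'E'
from ov import *
import pickle
D=pickle.load(open("s0.pkl","rb"))
S=pickle.load(open("sil0.pkl","rb"))
def b(p,n):
    L=proj(D[n],[[p[0],p[1],.112]])[0]; return L
import itertools
# bottle: black cap centroid in crops
for n in D:
    m=S[n,"loose_bottle"][0]["region"]; g=D[n]["color"].max(2)<70
    mm=cv2.dilate(m.astype(np.uint8),np.ones((5,5)))>0
    ys,xs=np.where(mm&g); print(n,"cap px",xs.mean(),ys.mean(),len(xs),xs.min(),xs.max(),ys.min(),ys.max())
crop(D["top"],(197,277),(25,20),14,"tb0"); crop(D["scene"],(382,225),(25,30),10,"sb0")
it=[(CAD,T3(.4769,-.2375,.356),(0,0,255)),(RAIL,T3(.637,.1685,.192),(0,255,0))]
draw(D["top"],(366,255),(60,45),6,"tc1",it)
draw(D["scene"],(242,160),(60,45),6,"sc1",it)
draw(D["top"],(180,180),(110,60),3,"tr1",it)
draw(D["scene"],(355,310),(120,80),3,"sr1",it)
E
```

```text
scene cap px 383.82866043613706 223.05607476635515 321 370 393 206 244
top cap px 197.1590909090909 277.7755681818182 352 186 210 267 288
```

View pics/tc1.png

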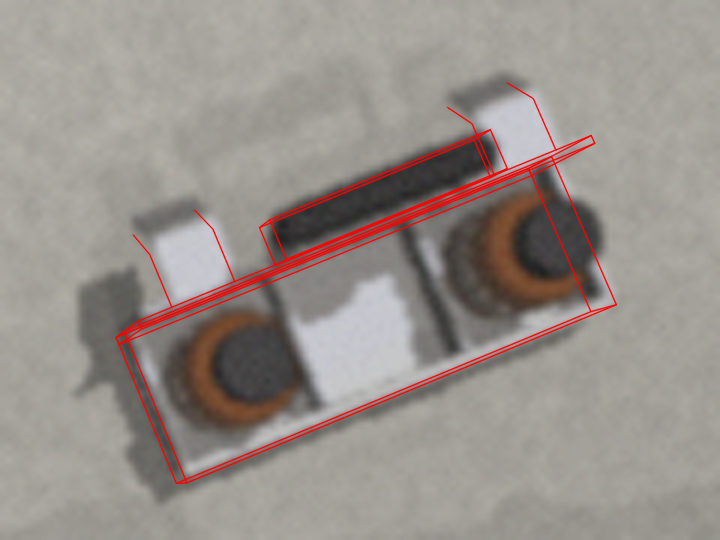

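View pics/sc1.png

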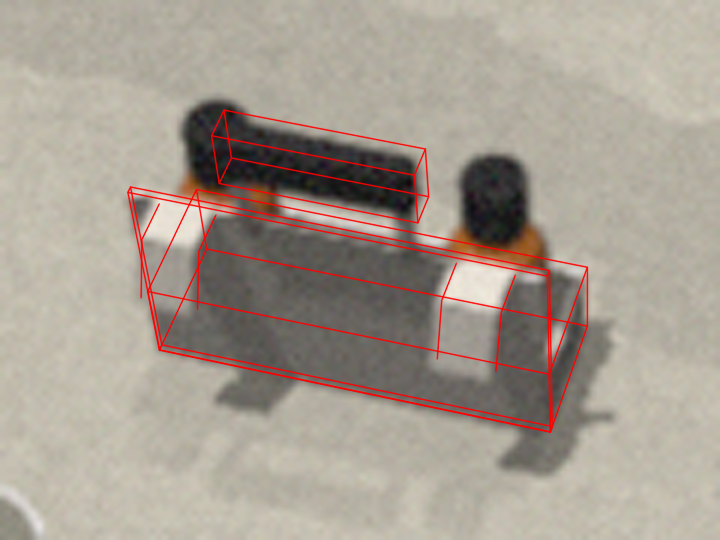

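View pics/tr1.png

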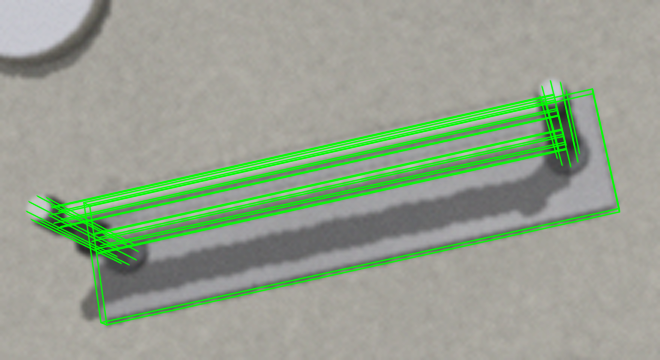

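View pics/sr1.png

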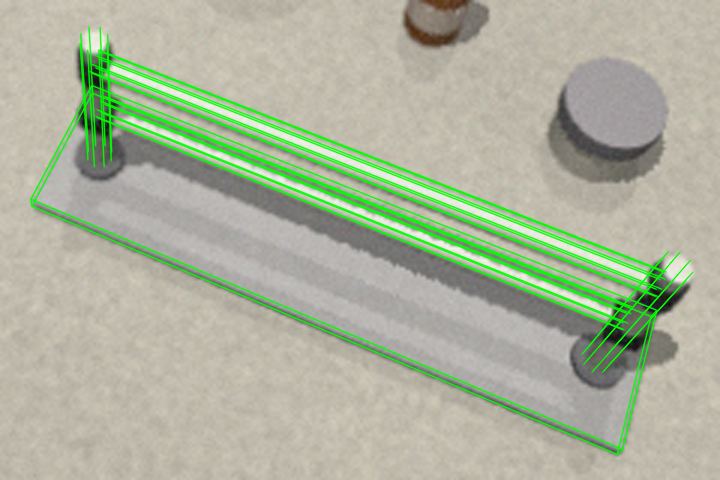

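View pics/tb0.png

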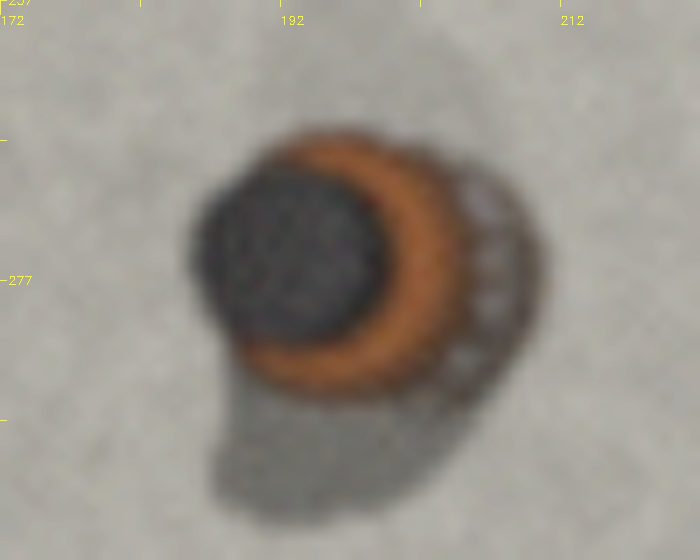

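View pics/sb0.png

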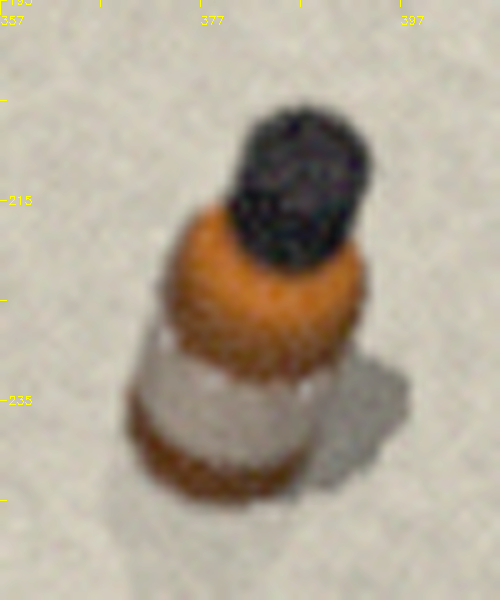

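```bash
python3 - <<'E'
from ov import *
import pickle
D=pickle.load(open("s0.pkl","rb"))
a,b=(192.36,274.86),(387.3,210.3)
print("cap top/scene@.112",atz(D["top"],a,.112),atz(D["scene"],b,.112),"tri",tri([(D["top"],a),(D["scene"],b)]))
p=(atz(D["top"],a,.112)+atz(D["scene"],b,.112))/2
it=[(BOT,T3(p[0],p[1],0),(0,0,255))]
draw(D["top"],(197,277),(25,20),14,"tb1",it); draw(D["scene"],(382,225),(25,30),10,"sb1",it)
# caddy end caps
for uv,y in (((348.0,270.3),57),((398.3,249.2),-57)):
    print("capcad top",atz(D["top"],uv,.116))
# others
S=pickle.load(open("sil0.pkl","rb"))
for n in D:
  for q,z in (("mortar",.05),("ointment_jar",.05),("beaker",.06)):
    v=S[n,q][0]["point"]; print(n,q,np.round(atz(D[n],(v[1],v[0]),z),3))
s=arm.observe(); print(R.from_rotvec(s["ee_rot"]).as_matrix().round(3), np.degrees(s["ee_rot"]))
E
```

```text
cap top/scene@.112 [0.42750357 0.12728392 0.112     ] [0.42950249 0.13138468 0.112     ] tri [0.42709461 0.12946789 0.10772422]
capcad top [ 0.42930614 -0.1937087   0.116     ]
capcad top [ 0.46955804 -0.30010341  0.116     ]
scene mortar [ 0.457 -0.005  0.05 ]
scene ointment_jar [0.463 0.277 0.05 ]
scene beaker [ 0.677 -0.253  0.06 ]
top mortar [ 0.448 -0.013  0.05 ]
top ointment_jar [0.449 0.268 0.05 ]
top beaker [ 0.672 -0.265  0.06 ]
[[ 0.253 -0.967  0.   ]
 [-0.967 -0.253 -0.   ]
 [ 0.    -0.    -1.   ]] [ 1.42471096e+02 -1.10008740e+02  2.77785930e-03]
```

View pics/tb1.png

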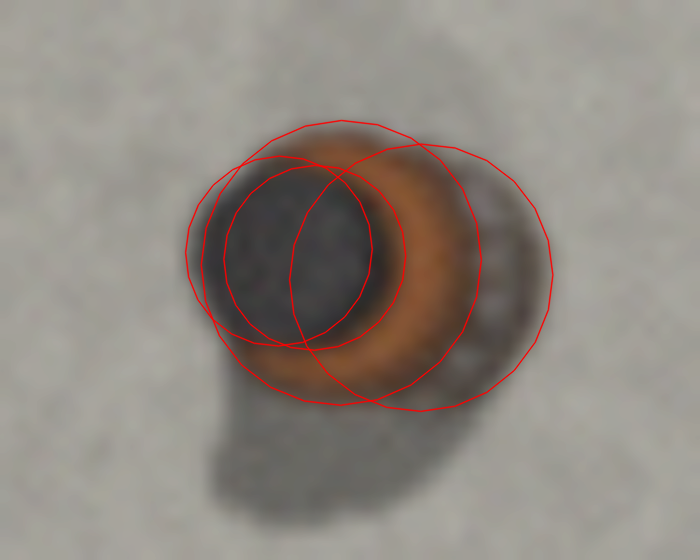

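View pics/sb1.png

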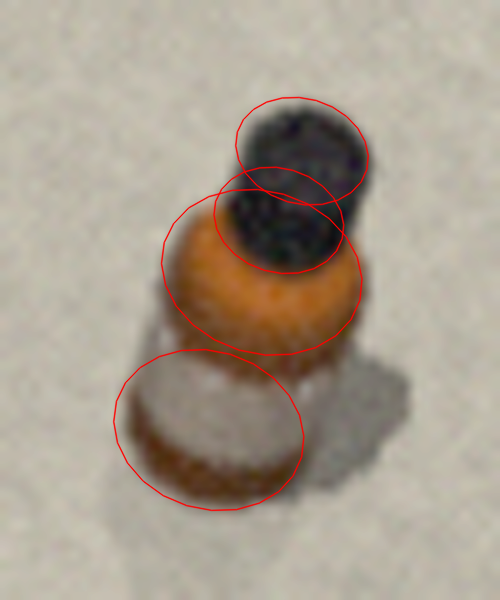

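```bash
cat > rel.py <<'E'
# usage: rel.py x y z ang_toolx_deg tilt_deg [axis x|y]  -> shift & turn from measured pose
from h import *
import sys
def target(ang,tilt=0,ax="x"):
    a=np.radians(ang); B=np.array([[np.cos(a),np.sin(a),0],[np.sin(a),-np.cos(a),0],[0,0,-1]])
    return B@R.from_rotvec(np.radians(tilt)*np.eye(3)["xy".index(ax)]).as_matrix()
if __name__=="__main__":
    v=list(map(float,sys.argv[1:6])); ax=sys.argv[6] if len(sys.argv)>6 else "x"
    s=arm.observe(); Rc=R.from_rotvec(s["ee_rot"]).as_matrix(); p=s["position"]
    d=Rc.T@(np.array(v[:3])-p); w=np.degrees(R.from_matrix(Rc.T@target(v[3],v[4],ax)).as_rotvec())
    print("t",s["clock"],"pos",p.round(4),"q",s["joints"].round(2),"F",s["force"].round(1),"w",round(s["width"],3))
    print("d",d.round(4),"w",w.round(2),"dist",np.linalg.norm(d).round(3))
E
python3 rel.py .40 -.2 .27 -69.6 0; python3 rel.py .428 .129 .20 -69.6 10
```

```text
t 0.8 pos [ 0.1582 -0.6047  0.2114] q [ 1.21  0.43  0.02  1.57 -0.01  1.13 -0.08] F [ 0.6  0.  -0.3] w 1.0
d [-0.3303 -0.3363 -0.0586] w [-0.   -0.   -5.75] dist 0.475
t 0.8 pos [ 0.1582 -0.6047  0.2114] q [ 1.21  0.43  0.02  1.57 -0.01  1.13 -0.08] F [ 0.6  0.  -0.3] w 1.0
d [-0.6415 -0.4467  0.0113] w [ 9.99 -0.5  -5.73] dist 0.782
```

>>> servo_tool(
  plan=[
    [-0.33,-0.336,-0.06,0,0,-5.7,0],
    [-0.33,-0.336,-0.06,0,0,-5.7,0],
    [-0.33,-0.336,-0.06,0,0,-5.7,0],
    [-0.33,-0.336,-0.06,0,0,-5.7,0],
    [-0.33,-0.336,-0.06,0,0,-5.7,0],
    [-0.33,-0.336,-0.06,0,0,-5.7,0],
    [-0.33,-0.336,-0.06,0,0,-5.7,0],
    [-0.33,-0.336,-0.06,0,0,-5.7,0],
  ],
)

```text
clock: 1.6
position: [0.3623, -0.2623, 0.2625]
ee_rot: [2.579, -1.794, 0.002]
force: [1.2, -0.9, -0.3]
width: 0.999
```

```bash
python3 rel.py .428 .129 .20 -69.6 10
```

```text
t 1.6 pos [ 0.3623 -0.2623  0.2625] q [ 0.71  0.11 -0.23  1.89  0.03  1.14 -0.74] F [ 1.2 -0.9 -0.3] w 0.999
d [-0.3441 -0.1976  0.0622] w [ 9.98 -0.06 -0.05] dist 0.402
```

>>> servo_tool(
  plan=[
    [-0.344,-0.198,0.062,10,0,0,0],
    [-0.344,-0.198,0.062,10,0,0,0],
    [-0.344,-0.198,0.062,10,0,0,0],
    [-0.344,-0.198,0.062,10,0,0,0],
    [-0.344,-0.198,0.062,10,0,0,0],
    [-0.344,-0.198,0.062,10,0,0,0],
    [-0.344,-0.198,0.062,10,0,0,0],
    [-0.344,-0.198,0.062,10,0,0,0],
  ],
)

```text
clock: 2.4
position: [0.4276, 0.1275, 0.2004]
ee_rot: [-2.457, 1.71, -0.152]
force: [1.5, -1.7, 0.4]
width: 0.997
```

```bash
python3 rel.py .43 .13 .16 -69.6 10
```

```text
t 2.4 pos [0.4276 0.1275 0.2004] q [ 0.25  0.11 -0.71  2.1   0.12  0.79 -1.75] F [ 1.5 -1.7  0.4] w 0.997
d [-0.0015  0.004   0.0403] w [-0.1  -0.05 -0.09] dist 0.041
```

>>> servo_tool(
  plan=[
    [-0.0015,0.004,0.02,0,0,0,0],
    [-0.0015,0.004,0.04,0,0,0,0],
    [-0.0015,0.004,0.04,0,0,0,0],
  ],
)

```text
clock: 2.7
position: [0.4283, 0.128, 0.1582]
ee_rot: [-2.462, 1.71, -0.146]
force: [-0.9, -0.5, 0.9]
width: 0.996
```

```bash
python3 snap.py s1; python3 - <<'E'
from ov import *
import pickle
D=pickle.load(open("s1.pkl","rb")); s=arm.observe(); p=s["position"]; Rm=R.from_rotvec(s["ee_rot"]).as_matrix()
T=np.eye(4);T[:3,:3]=Rm;T[:3,3]=p
F=[((0,0,-60),(0,0,8)),((46,-9.5,8),(46,9.5,8)),((-46,-9.5,8),(-46,9.5,8)),((65,-9.5,8),(65,9.5,8)),((-65,-9.5,8),(-65,9.5,8)),((65,0,8),(65,0,-40)),((-65,0,8),(-65,0,-40)),((46,-9.5,8),(65,-9.5,8)),((46,9.5,8),(65,9.5,8)),((-46,-9.5,8),(-65,-9.5,8)),((-46,9.5,8),(-65,9.5,8))]
it=[(BOT,T3(.428,.129,0),(0,0,255)),(F,T,(0,255,0))]
draw(D["scene"],(382,205),(60,50),6,"sb2",it); draw(D["top"],(197,260),(60,50),6,"tb2",it)
E
```

```text
(no output)
```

View pics/sb2.png

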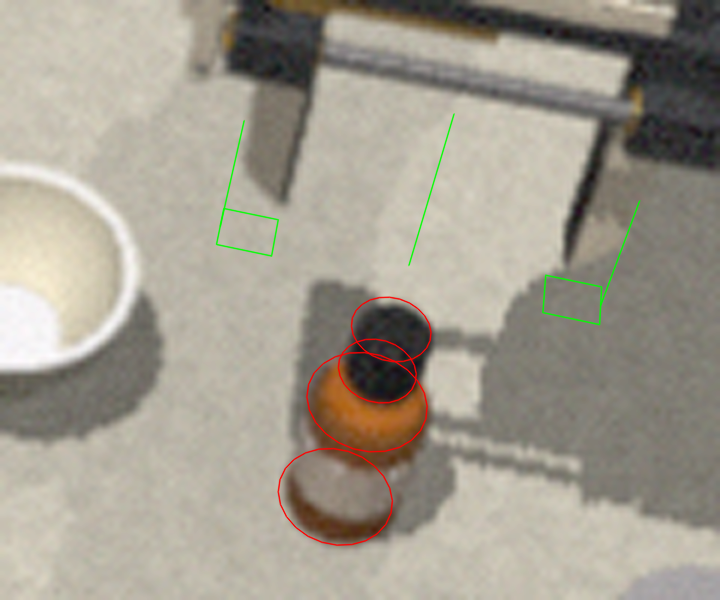

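View pics/tb2.png

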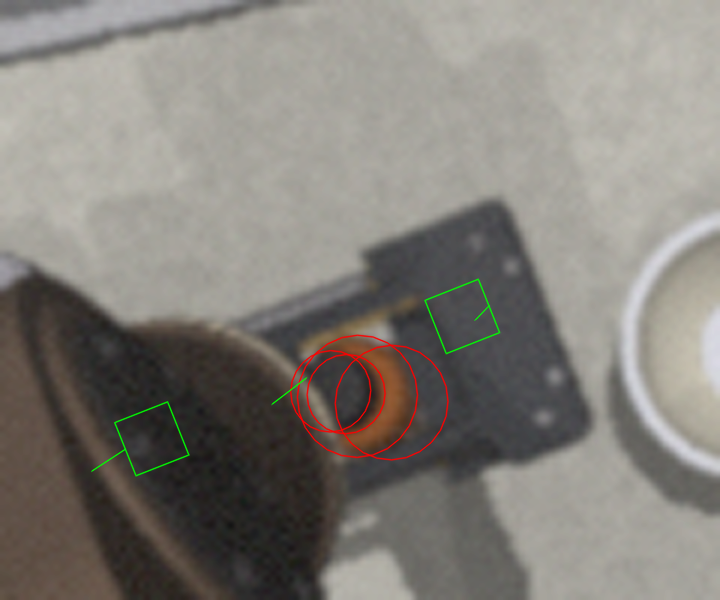

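```bash
python3 snap.py s2; python3 - <<'E'
from ov import *
import pickle
D=pickle.load(open("s2.pkl","rb")); s=arm.observe(); p=s["position"]; print(p,s["clock"],s["dq"].round(3)); Rm=R.from_rotvec(s["ee_rot"]).as_matrix()
T=np.eye(4);T[:3,:3]=Rm;T[:3,3]=p
F=[((0,0,-60),(0,0,8))]+box((46,-9.5,-58),(65,9.5,8))+box((-65,-9.5,-58),(-46,9.5,8))
B=box((-95,-37.5,-100),(95,37.5,-58))
it=[(F,T,(0,255,0)),(B,T,(255,0,0))]
draw(D["scene"],(382,185),(60,50),6,"sb3",it); draw(D["top"],(197,260),(60,50),6,"tb3",it)
E
```

```text
[0.43027167 0.12794518 0.16106641] 2.9 [ 0.005 -0.006 -0.    -0.     0.003 -0.007 -0.006]
```

View pics/sb3.png

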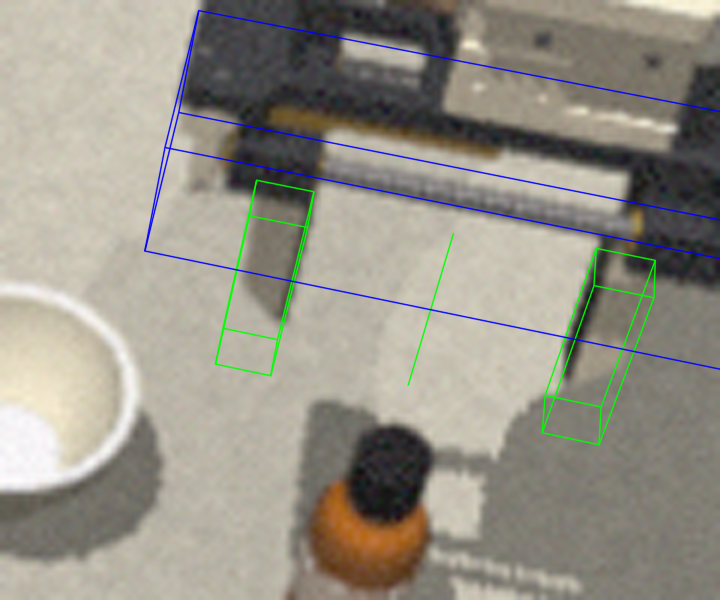

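View pics/tb3.png

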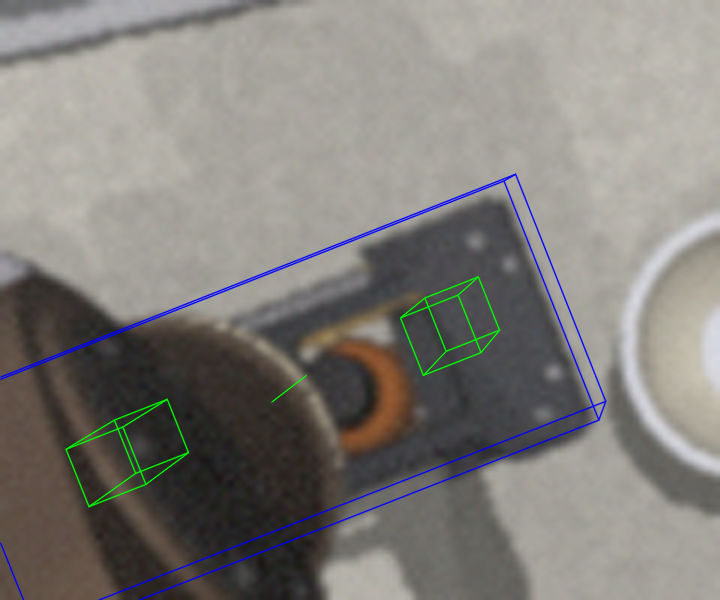

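```bash
python3 - <<'E'
from ov import *
import pickle
D=pickle.load(open("s2.pkl","rb"))
im=D["scene"]["color"][140:240,340:460,::-1]
k=cv2.resize(im,None,fx=6,fy=6,interpolation=cv2.INTER_LANCZOS4); k=cv2.createCLAHE(3,(4,4)).apply(cv2.cvtColor(k,cv2.COLOR_BGR2GRAY)); cv2.imwrite("pics/f3.png",k)
E
```

```text
(no output)
```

View pics/f3.png

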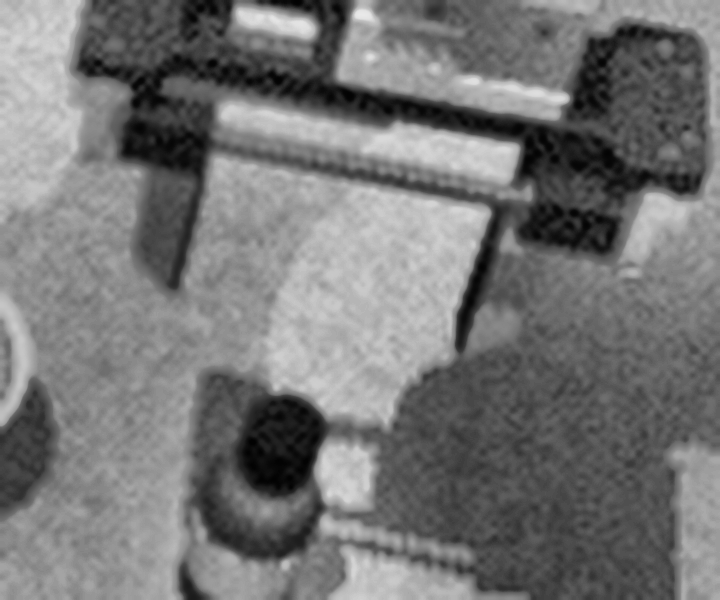

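```bash
python3 - <<'E'
from ov import *
import pickle
D=pickle.load(open("s2.pkl","rb")); s=arm.observe(); p=s["position"]; Rm=R.from_rotvec(s["ee_rot"]).as_matrix()
L=np.array([[369.2,187.8],[416.2,197.8]])
for off in (8,0,-11,-20):
    q=proj(D["scene"],[p+Rm@np.array([sx*.046,0,off/1000]) for sx in(1,-1)]); print(off,q.round(1).tolist())
f=lambda v:np.r_[(proj(D["scene"],[p+Rm@np.array([sx*.046+v[0],v[1],v[2]]) for sx in(1,-1)])-L).ravel(), ]
r=least_squares(f,[0,0,0]); print(r.x,r.fun)
f2=lambda v:f([v[0],0,v[1]])
r=least_squares(f2,[0,0]); print(r.x,r.fun)
E
```

```text
8 [[367.1, 194.0], [412.0, 203.4]]
0 [[367.8, 191.2], [413.0, 200.6]]
-11 [[368.8, 187.2], [414.4, 196.6]]
-20 [[369.6, 183.9], [415.6, 193.3]]
[-0.00012701 -0.02230579 -0.02832952] [-0.02513668  0.12148001  0.0249123  -0.11982446]
[-0.00258235 -0.00932225] [ 0.7306661   0.24229336 -0.69899444 -0.30638357]
```

```bash
python3 rel.py .43 .13 .0915 -69.6 10
```

```text
t 2.9 pos [0.4303 0.1279 0.1611] q [ 0.21  0.17 -0.7   2.15  0.21  0.69 -1.83] F [-1.   0.3 -0.6] w 1.001
d [-0.002   0.0117  0.0686] w [-0.08 -0.04 -0.09] dist 0.07
```

>>> servo_tool(
  plan=[
    [-0.002,0.005,0.025,0,0,0,0.3],
    [-0.002,0.009,0.05,0,0,0,0.3],
    [-0.002,0.0117,0.0685,0,0,0,0.3],
    [-0.002,0.0117,0.0685,0,0,0,0.3],
    [-0.002,0.0117,0.0685,0,0,0,0.3],
  ],
  force=20,
)

```text
clock: 3.4
position: [0.4299, 0.1301, 0.0915]
ee_rot: [-2.458, 1.71, -0.151]
force: [-0.6, -0.2, -1.0]
width: 0.701
```

```bash
python3 rel.py .43 .13 .0915 -69.6 10
```

```text
t 3.4 pos [0.4299 0.1301 0.0915] q [ 0.1   0.29 -0.62  2.24  0.39  0.52 -2.02] F [-0.6 -0.2 -1. ] w 0.701
d [ 0.0002 -0.0001  0.    ] w [-0.05 -0.02 -0.06] dist 0.0
```

>>> servo_tool(
  plan=[
    [0,0,0,0,0,0,0.6],
    [0,0,0,0,0,0,0.8],
    [0,0,0,0,0,0,0.9],
    [0,0,0,0,0,0,1],
    [0,0,0,0,0,0,1],
    [0,0,0,0,0,0,1],
  ],
  force=20,
)

```text
clock: 4.0
position: [0.4295, 0.1302, 0.0907]
ee_rot: [-2.458, 1.71, -0.15]
force: [-0.3, 1.3, 1.4]
width: 0.29
```

>>> servo_tool(
  plan=[
    [0,0,0,0,0,0,1],
    [0,0,0,0,0,0,1],
  ],
)

```text
clock: 4.2
position: [0.4295, 0.1303, 0.0907]
ee_rot: [-2.458, 1.71, -0.15]
force: [0.1, 0.4, 1.3]
width: 0.291
```

```bash
python3 rel.py .4295 .13 .235 -69.6 10;python3 rel.py .4506 -.2468 .24 -69.6 10
```

```text
t 4.2 pos [0.4295 0.1303 0.0907] q [ 0.1   0.29 -0.62  2.24  0.39  0.52 -2.02] F [0.1 0.4 1.3] w 0.291
d [ 0.0002 -0.025  -0.1421] w [-0.02 -0.   -0.04] dist 0.144
t 4.2 pos [0.4295 0.1303 0.0907] q [ 0.1   0.29 -0.62  2.24  0.39  0.52 -2.02] F [0.1 0.4 1.3] w 0.291
d [ 0.3608  0.0837 -0.1665] w [-0.02 -0.   -0.04] dist 0.406
```

>>> servo_tool(
  plan=[
    [0,-0.0026,-0.015,0,0,0,1],
    [0,-0.008,-0.045,0,0,0,1],
    [0,-0.014,-0.08,0,0,0,1],
    [0,-0.0205,-0.116,0,0,0,1],
    [0.003,-0.024,-0.137,0,0,0,1],
    [0.018,-0.021,-0.146,0,0,0,1],
    [0.045,-0.0135,-0.1485,0,0,0,1],
    [0.08,-0.0025,-0.1505,0,0,0,1],
  ],
  force=30,
)

```text
clock: 5.0
position: [0.4349, 0.047, 0.2396]
ee_rot: [-2.46, 1.706, -0.15]
force: [0.1, 0.0, -2.0]
width: 0.282
```

```bash
python3 rel.py .4506 -.2468 .24 -69.6 10
```

```text
t 5.0 pos [0.4349 0.047  0.2396] q [ 0.44  0.04 -0.65  2.05 -0.    0.89 -1.42] F [ 0.1  0.  -2. ] w 0.282
d [ 0.2807  0.0868 -0.0157] w [-0.04  0.    0.11] dist 0.294
```

>>> servo_tool(
  plan=[
    [0.033,0.01,-0.002,0,0,0,1],
    [0.073,0.022,-0.004,0,0,0,1],
    [0.113,0.035,-0.006,0,0,0,1],
    [0.153,0.047,-0.008,0,0,0,1],
    [0.193,0.06,-0.011,0,0,0,1],
    [0.233,0.072,-0.013,0,0,0,1],
    [0.265,0.082,-0.015,0,0,0,1],
    [0.28,0.087,-0.0155,0,0,0,1],
  ],
)

```text
clock: 5.8
position: [0.4486, -0.2499, 0.2387]
ee_rot: [-2.456, 1.715, -0.149]
force: [0.8, -0.0, -1.5]
width: 0.287
```

>>> servo_tool(
  plan=[
    [0,0,0,0,0,0,1],
    [0,0,0,0,0,0,1],
  ],
)

```text
clock: 6.0
position: [0.4493, -0.2452, 0.2389]
ee_rot: [-2.458, 1.709, -0.147]
force: [0.3, 1.0, -0.9]
width: 0.283
```

```bash
python3 snap.py s3; python3 rel.py .4506 -.2468 .15 -69.6 10; python3 - <<'E'
from ov import *
import pickle
D=pickle.load(open("s3.pkl","rb")); s=arm.observe(); p=s["position"]; Rm=R.from_rotvec(s["ee_rot"]).as_matrix()
G=p-.011*Rm[:,2]; print("G",G)
it=[(CAD,T3(.4769,-.2375,.356),(0,0,255)),(BOT,T3(G[0],G[1],0,p[2]-.0907),(255,0,0))]
draw(D["scene"],(242,150),(60,50),6,"sb4",it); draw(D["top"],(366,250),(60,50),6,"tb4",it)
E
```

```text
t 6.1 pos [ 0.4496 -0.2446  0.2393] q [ 0.81  0.19 -0.37  1.88 -0.07  0.97 -0.73] F [ 0.3 -0.5 -1.5] w 0.286
d [0.0025 0.0153 0.088 ] w [0.01 0.05 0.07] dist 0.089
G [ 0.44778951 -0.2452862   0.25012846]
```

View pics/sb4.png

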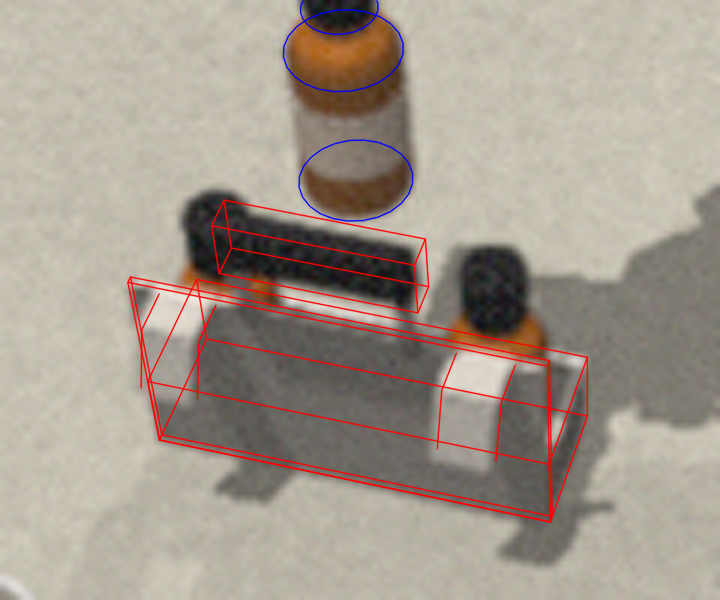

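View pics/tb4.png

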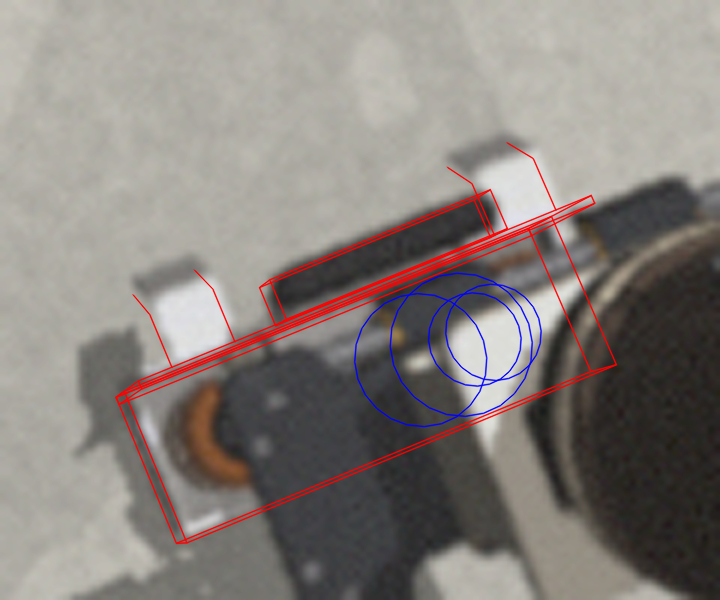

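>>> servo_tool(
  plan=[
    [0.0025,0.003,0.015,0,0,0,1],
    [0.0025,0.008,0.042,0,0,0,1],
    [0.0025,0.0135,0.075,0,0,0,1],
    [0.0025,0.0165,0.095,0,0,0,1],
    [0.0025,0.0185,0.106,0,0,0,1],
    [0.0025,0.0185,0.106,0,0,0,1],
  ],
)

```text
clock: 6.7
position: [0.45, -0.2474, 0.1308]
ee_rot: [-2.459, 1.708, -0.146]
force: [-0.1, 0.1, -1.0]
width: 0.283
```

```bash
python3 rel.py .4506 -.2468 .0955 -69.6 10
```

```text
t 6.7 pos [ 0.45   -0.2474  0.1308] q [ 0.79  0.32 -0.36  2.02 -0.02  0.71 -0.74] F [-0.1  0.1 -1. ] w 0.283
d [-0.0002  0.0053  0.0349] w [0.07 0.12 0.02] dist 0.035
```

>>> servo_tool(
  plan=[
    [-0.0002,0.0015,0.01,0,0,0,1],
    [-0.0002,0.003,0.02,0,0,0,1],
    [-0.0002,0.0045,0.029,0,0,0,1],
    [-0.0002,0.0045,0.029,0,0,0,1],
  ],
)

```text
clock: 7.1
position: [0.4503, -0.2479, 0.1012]
ee_rot: [-2.458, 1.71, -0.147]
force: [-0.7, 0.1, -1.1]
width: 0.284
```

```bash
python3 snap.py s4; python3 rel.py .4506 -.2468 .0955 -69.6 10; python3 - <<'E'
from ov import *
import pickle
D=pickle.load(open("s4.pkl","rb"))
crop(D["scene"],(242,150),(60,50),6,"sb5"); crop(D["top"],(366,250),(60,50),6,"tb5")
E
```

```text
t 7.2 pos [ 0.451  -0.2483  0.1023] q [ 0.78  0.36 -0.35  2.05 -0.01  0.63 -0.76] F [-0.8 -0.7 -1.8] w 0.281
d [-0.0015  0.0011  0.0067] w [ 0.01  0.01 -0.06] dist 0.007
```

View pics/sb5.png

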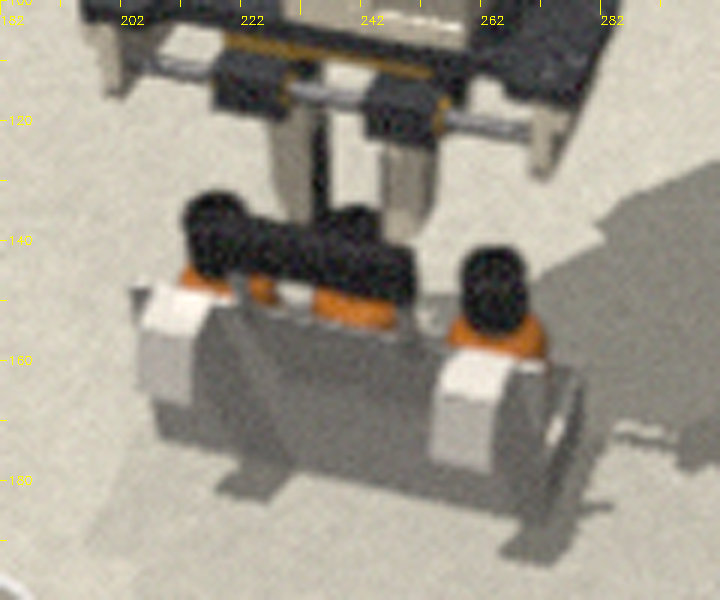

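View pics/tb5.png

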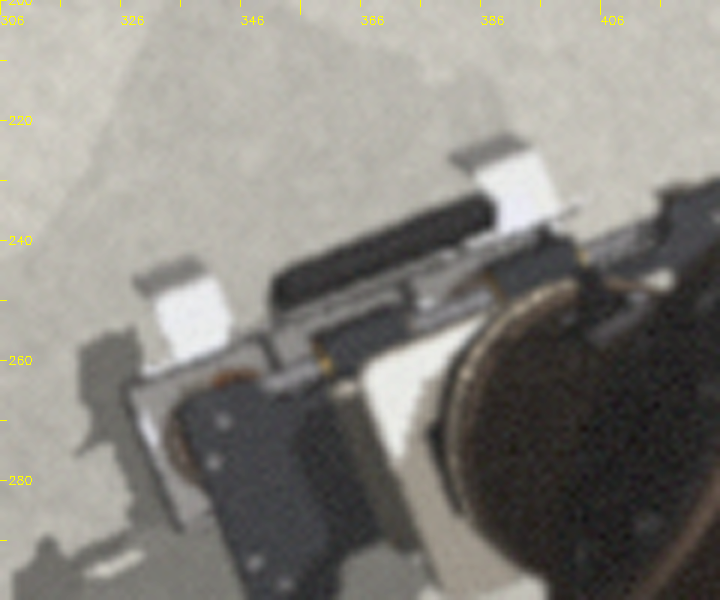

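>>> servo_tool(
  plan=[
    [-0.0015,0.0006,0.0035,0,0,0,1],
    [-0.0015,0.0011,0.0065,0,0,0,1],
    [-0.0015,0.0011,0.0065,0,0,0,1],
  ],
)

```text
clock: 7.5
position: [0.4503, -0.2468, 0.0955]
ee_rot: [-2.458, 1.71, -0.149]
force: [0.0, -0.2, -0.8]
width: 0.286
```

>>> servo_tool(
  plan=[
    [0,0.0002,0.001,0,0,0,1],
    [0,0.0002,0.001,0,0,0,0.66],
    [0,0.0002,0.001,0,0,0,0.6],
    [0,0.0002,0.001,0,0,0,0.57],
    [0,0.0002,0.001,0,0,0,0.57],
  ],
)

```text
clock: 8.0
position: [0.4507, -0.247, 0.095]
ee_rot: [-2.458, 1.71, -0.15]
force: [-0.1, 0.6, 0.1]
width: 0.426
```

```bash
python3 snap.py s5; python3 rel.py .4506 -.2468 .18 -69.6 10; python3 - <<'E'
from ov import *
import pickle
D=pickle.load(open("s5.pkl","rb"))
crop(D["scene"],(242,150),(60,50),6,"sb6")
E
```

```text
t 8.1 pos [ 0.4506 -0.2469  0.0949] q [ 0.77  0.37 -0.35  2.06 -0.    0.61 -0.76] F [ 0.7 -0.   0. ] w 0.429
d [-0.0001 -0.0148 -0.0838] w [-0.   -0.02 -0.05] dist 0.085
```

View pics/sb6.png

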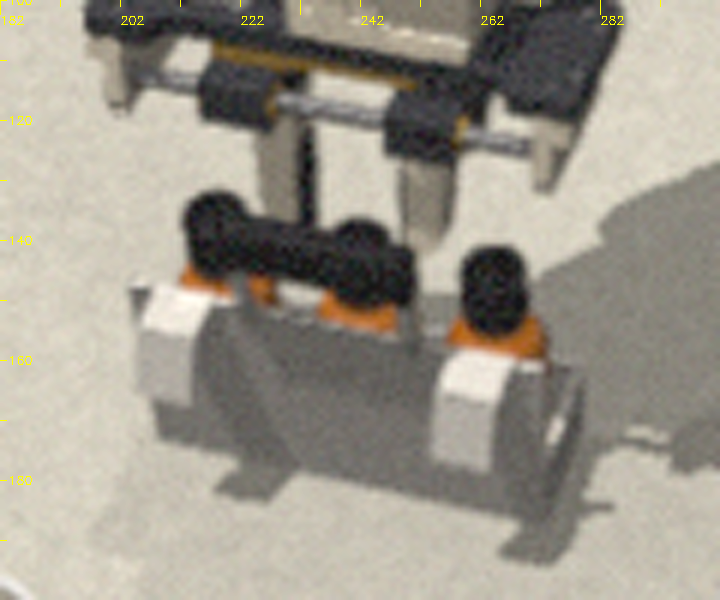

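>>> servo_tool(
  plan=[
    [0,0,-0.01,0,0,0,0.57],
    [0,0,-0.03,0,0,0,0.57],
    [0,0,-0.06,0,0,0,0.57],
    [0,-0.01,-0.1,0,0,0,0.57],
    [0,-0.025,-0.15,-4,0,0,0.57],
    [0,-0.03,-0.16,-9,0,0,0.57],
    [0,-0.03,-0.16,-10,0,0,0.57],
  ],
)

```text
clock: 8.8
position: [0.4554, -0.2454, 0.2612]
ee_rot: [2.581, -1.79, 0.008]
force: [0.6, 0.5, -0.0]
width: 0.428
```

```bash
python3 snap.py s6; python3 - <<'E'
from ov import *
import pickle
D=pickle.load(open("s6.pkl","rb"))
it=[(CAD,T3(.4769,-.2375,.356),(0,0,255))]
draw(D["scene"],(242,160),(60,45),6,"sc7",it); crop(D["top"],(366,255),(60,45),6,"tc7")
E
python3 rel.py .48 -.236 .25 20.4 0
```

```text
t 8.9 pos [ 0.4525 -0.2454  0.2572] q [ 0.68  0.25 -0.36  1.75  0.09  1.17 -0.91] F [-1.7  0.5 -0.3] w 0.429
d [ 0.0008 -0.029   0.0072] w [-6.000e-02  0.000e+00 -8.992e+01] dist 0.03
```

View pics/sc7.png

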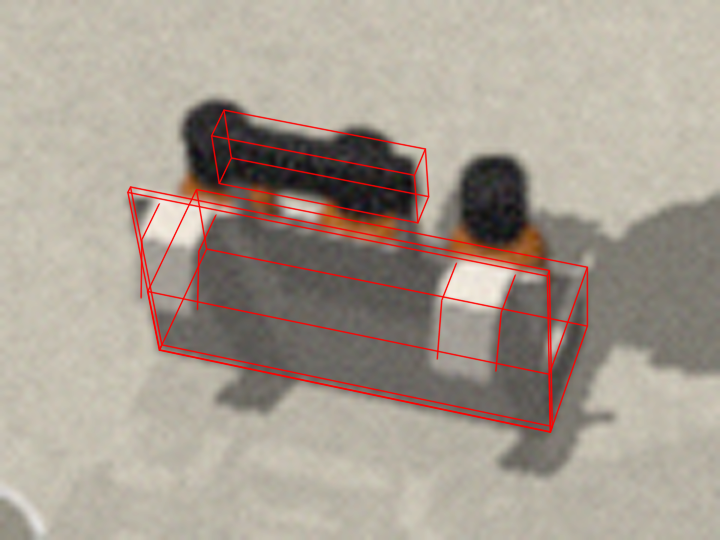

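View pics/tc7.png

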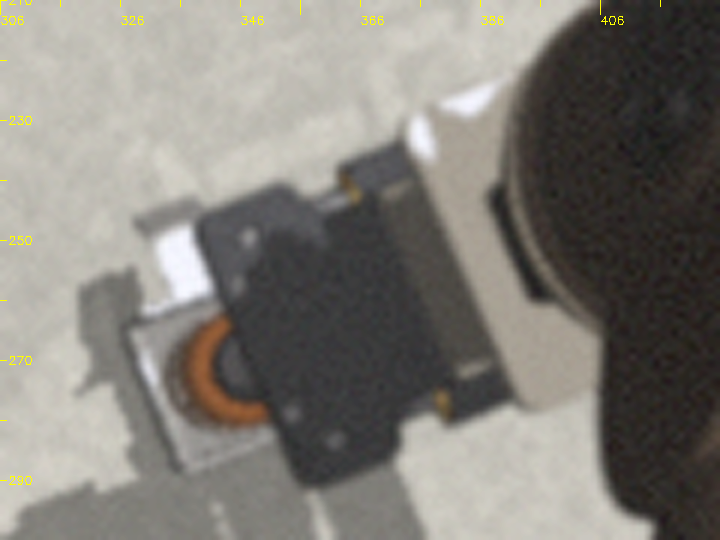

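```bash
python3 - <<'E'
from h import *
import pickle
D=pickle.load(open("s0.pkl","rb"))
for z in (.145,.15,.155): print(z,atz(D["top"],(369.7,242.3),z))
im=D["top"]["color"].astype(int).max(2)
sub=im[225:258,345:392]; 
m=(sub<75).astype(np.uint8); n,l,st,c=cv2.connectedComponentsWithStats(m); i=1+np.argmax(st[1:,4]); print(st[i],c[i]+[345,225])
rect=cv2.minAreaRect(np.argwhere(l==i)[:,::-1].astype(np.float32)); print(rect)
ms=proj(D["top"],[[.4825,-.2354,.155]]); print("pred top-centre",ms)
E
```

```text
0.145 [ 0.48259132 -0.23605786  0.145     ]
0.15 [ 0.48207204 -0.23514456  0.15      ]
0.155 [ 0.48155275 -0.23423126  0.155     ]
[  0   7  47  26 588] [372.73639456 245.58673469]
((23.0, 19.5), (25.0, 46.0), 90.0)
pred top-centre [[370.25979317 241.80783114]]
```

>>> servo_tool(
  plan=[
    [0.0,-0.01,0.0,0,0,-8.5,0.6],
    [0.0,-0.02,0.0,0,0,-17,0.6],
    [0.0,-0.03,0.0,0,0,-25.5,0.6],
    [0.0,-0.03,0.0,0,0,-34,0.6],
    [0.0,-0.03,0,0,0,-42.5,0.6],
    [0.0,-0.03,0,0,0,-51,0.6],
    [0.0,-0.03,0,0,0,-59.5,0.6],
    [0.0,-0.03,0,0,0,-68,0.6],
  ],
)

```text
clock: 9.7
position: [0.4782, -0.2362, 0.2557]
ee_rot: [-3.139, 0.037, 0.004]
force: [0.3, 0.8, 0.4]
width: 0.401
```

```bash
python3 rel.py .4823 -.235 .19 20.4 0
```

```text
t 9.7 pos [ 0.4782 -0.2362  0.2557] q [ 0.8   0.31 -0.57  1.69  0.18  1.19  0.16] F [0.3 0.8 0.4] w 0.401
d [ 0.0042 -0.0012  0.0657] w [ -0.14   0.11 -21.76] dist 0.066
```

>>> servo_tool(
  plan=[
    [0.004,-0.001,0.01,0,0,-8.5,0.6],
    [0.004,-0.001,0.025,0,0,-17,0.6],
    [0.004,-0.001,0.045,0,0,-21.8,0.6],
    [0.0042,-0.0012,0.0655,0,0,-21.8,0.6],
    [0.0042,-0.0012,0.0655,0,0,-21.8,0.6],
  ],
)

```text
clock: 10.2
position: [0.4807, -0.2348, 0.1882]
ee_rot: [-3.089, -0.547, 0.009]
force: [-0.1, 0.3, -0.5]
width: 0.395
```

```bash
python3 snap.py s7;python3 rel.py .4823 -.235 .132 20.4 0; python3 - <<'E'
from ov import *
import pickle
D=pickle.load(open("s7.pkl","rb"))
crop(D["scene"],(242,140),(60,50),6,"sb8"); crop(D["top"],(366,250),(60,50),6,"tb8")
E
```

```text
t 10.3 pos [ 0.4831 -0.235   0.1914] q [ 0.83  0.39 -0.63  1.77  0.26  1.07  0.46] F [0.5 0.6 0.2] w 0.4
d [-0.0007 -0.0002  0.0594] w [-0.11  0.07 -0.32] dist 0.059
```

View pics/sb8.png

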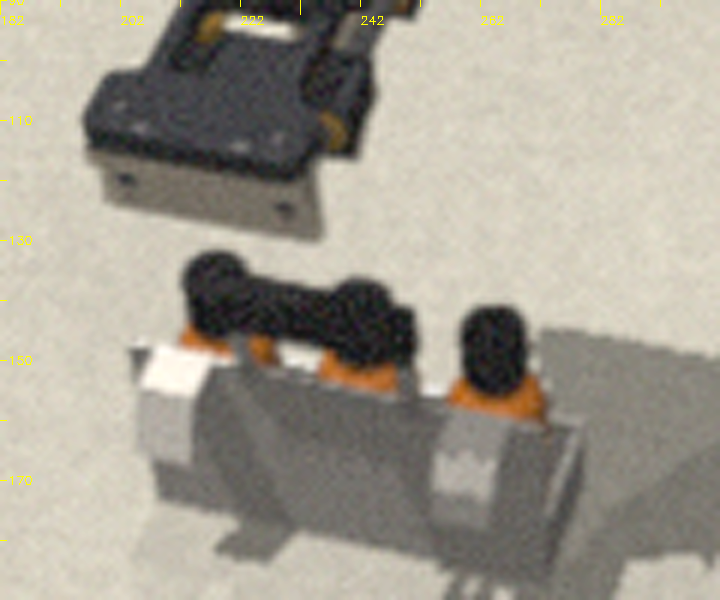

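View pics/tb8.png

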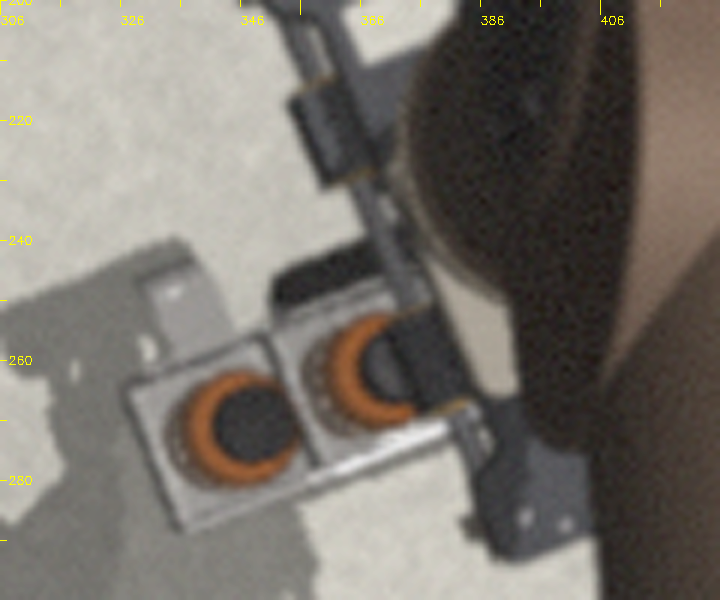

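>>> servo_tool(
  plan=[
    [-0.0007,0,0.02,0,0,-0.3,0.6],
    [-0.0007,0,0.04,0,0,-0.3,0.6],
    [-0.0007,0,0.054,0,0,-0.3,0.6],
    [-0.0007,0,0.0594,0,0,-0.3,0.6],
    [-0.0007,0,0.0594,0,0,-0.3,0.6],
  ],
)

```text
clock: 10.8
position: [0.4837, -0.235, 0.1325]
ee_rot: [-3.091, -0.558, 0.001]
force: [0.2, 0.5, -0.1]
width: 0.404
```

```bash
python3 snap.py s8;python3 rel.py .4823 -.235 .132 20.4 0; python3 - <<'E'
from ov import *
import pickle
D=pickle.load(open("s8.pkl","rb"))
crop(D["scene"],(242,140),(60,50),6,"sb9")
E
```

```text
t 10.9 pos [ 0.4844 -0.2351  0.1335] q [ 0.8   0.45 -0.61  1.84  0.31  0.94  0.41] F [0.3 1.4 0.7] w 0.396
d [-0.0019 -0.0008  0.0015] w [ 0.04 -0.04  0.05] dist 0.003
```

View pics/sb9.png

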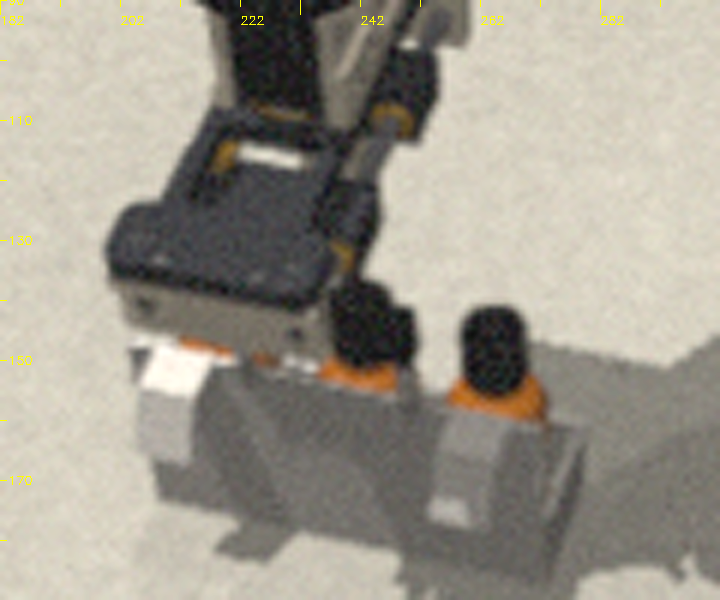

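>>> servo_tool(
  plan=[
    [-0.001,0,0.001,0,0,0,0.7],
    [-0.001,0,0.001,0,0,0,0.78],
    [-0.001,0,0.001,0,0,0,0.82],
    [-0.001,0,0.001,0,0,0,0.86],
    [-0.001,0,0.001,0,0,0,0.9],
    [-0.001,0,0.001,0,0,0,1],
    [-0.001,0,0.001,0,0,0,1],
  ],
  force=60,
)

```text
clock: 11.6
position: [0.484, -0.2352, 0.1323]
ee_rot: [3.091, 0.558, 0.003]
force: [4.0, 1.4, 4.6]
width: 0.146
```

>>> servo_tool(
  plan=[
    [0,0,0,0,0,0,1],
    [0,0,0,0,0,0,1],
    [0,0,0,0,0,0,1],
  ],
  force=60,
)

```text
clock: 11.9
position: [0.4839, -0.2352, 0.1323]
ee_rot: [3.091, 0.558, 0.003]
force: [4.0, 1.4, 5.8]
width: 0.141
```

>>> servo_tool(
  plan=[
    [0,0,-0.003,0,0,0,1],
    [0,0,-0.006,0,0,0,1],
    [0,0,-0.01,0,0,0,1],
    [0,0,-0.015,0,0,0,1],
    [0,0,-0.02,0,0,0,1],
    [0,0,-0.02,0,0,0,1],
    [0,0,-0.02,0,0,0,1],
  ],
)

```text
clock: 12.6
position: [0.483, -0.2354, 0.1518]
ee_rot: [3.091, 0.558, 0.0]
force: [0.3, 0.4, -7.1]
width: 0.143
```

```bash
python3 snap.py s9;python3 rel.py .4823 -.235 .25 20.4 0; python3 - <<'E'
from ov import *
import pickle
D=pickle.load(open("s9.pkl","rb")); s=arm.observe(); p=s["position"]
print(s["ft_torque"])
Rm=R.from_rotvec(s["ee_rot"]).as_matrix(); G=p-.011*Rm[:,2]; yaw=np.arctan2(Rm[1,0],Rm[0,0])
T=T3(G[0]-.006*np.cos(yaw),G[1]-.006*np.sin(yaw),yaw,G[2]-.143); print(T[:3,3],yaw)
it=[(CAD,T,(0,0,255))]
draw(D["scene"],(242,140),(60,50),6,"sb10",it)
draw(D["top"],(366,250),(60,50),6,"tb10",it)
E
```

```text
t 12.7 pos [ 0.4828 -0.2353  0.1515] q [ 0.81  0.43 -0.62  1.83  0.29  0.98  0.43] F [ 0.  -0.1 -6.7] w 0.144
d [-0.0003 -0.0005 -0.0985] w [-0.01  0.02  0.05] dist 0.098
[ 0.08081484 -0.35084652 -0.00232824]
[ 0.47713463 -0.2374209   0.0195328 ] 0.35694205777520327
```

View pics/sb10.png

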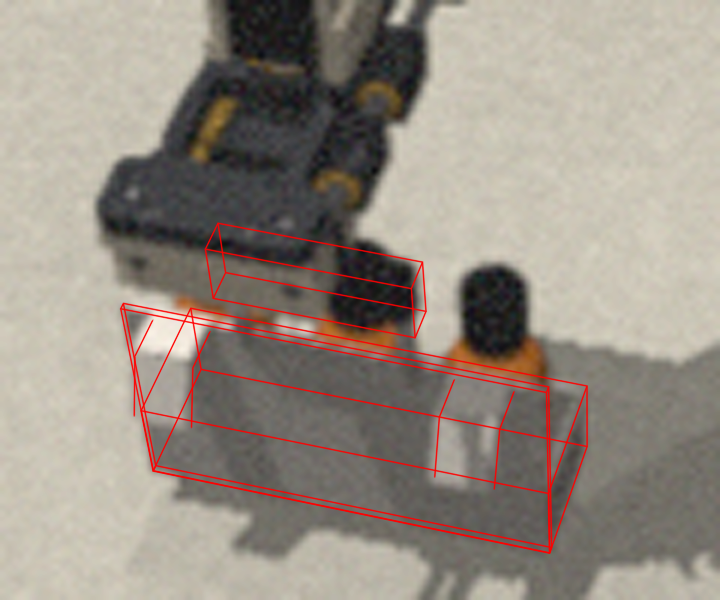

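View pics/tb10.png

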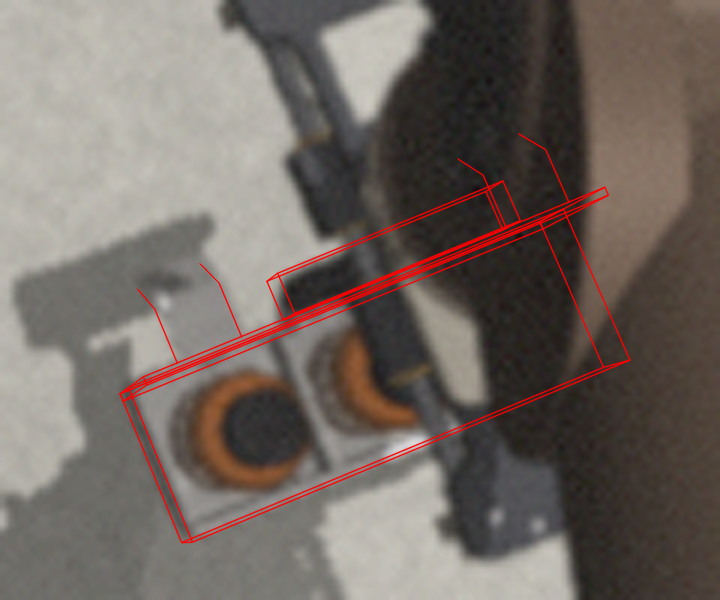

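```bash
python3 - <<'E'
from ov import *
import pickle
D=pickle.load(open("s9.pkl","rb"))
def g(d,c,r,s,n):
    im=d["color"][c[1]-r[1]:c[1]+r[1],c[0]-r[0]:c[0]+r[0],::-1]
    k=cv2.resize(im,None,fx=s,fy=s,interpolation=cv2.INTER_CUBIC); k=np.clip((k.astype(float)/255)**.6*255,0,255).astype(np.uint8); cv2.imwrite(f"pics/{n}.png",k)
g(D["scene"],(242,160),(50,35),8,"sg10")
g(D["top"],(350,262),(45,35),8,"tg10")
E
```

```text
(no output)
```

View pics/sg10.png

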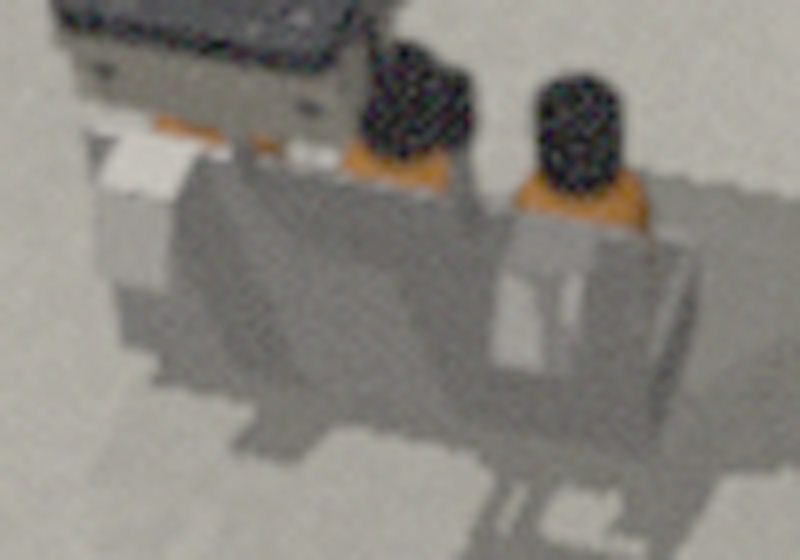

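View pics/tg10.png

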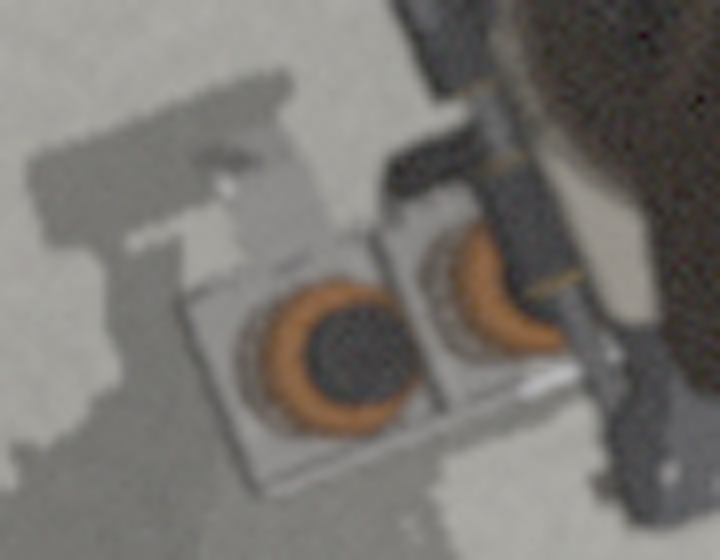

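```bash
python3 rel.py .4823 -.235 .24 20.4 0; python3 rel.py .5706 .1559 .24 11 0
```

```text
t 12.7 pos [ 0.4828 -0.2353  0.1515] q [ 0.81  0.43 -0.62  1.83  0.29  0.98  0.43] F [ 0.  -0.1 -6.7] w 0.144
d [-0.0003 -0.0005 -0.0885] w [-0.01  0.02  0.05] dist 0.088
t 12.7 pos [ 0.4828 -0.2353  0.1515] q [ 0.81  0.43 -0.62  1.83  0.29  0.98  0.43] F [ 0.  -0.1 -6.7] w 0.144
d [ 0.219  -0.3359 -0.0885] w [-0.01  0.02  9.45] dist 0.411
```

>>> servo_tool(
  plan=[
    [0,0,-0.004,0,0,0,1],
    [0,0,-0.012,0,0,0,1],
    [0,0,-0.025,0,0,0,1],
    [0,0,-0.042,0,0,0,1],
    [0.001,-0.0015,-0.06,0,0,0,1],
    [0.004,-0.006,-0.075,0,0,0,1],
    [0.01,-0.015,-0.085,0,0,0,1],
    [0.018,-0.0275,-0.0885,0,0,0,1],
  ],
)

```text
clock: 13.5
position: [0.4909, -0.203, 0.2418]
ee_rot: [3.091, 0.556, 0.003]
force: [0.6, 0.7, -6.5]
width: 0.14
```

```bash
python3 rel.py .5706 .1559 .24 11 0
```

```text
t 13.5 pos [ 0.4909 -0.203   0.2418] q [ 0.8   0.33 -0.66  1.72  0.22  1.16  0.43] F [ 0.6  0.7 -6.5] w 0.14
d [ 0.1997 -0.3086  0.0016] w [ 0.09 -0.1   9.39] dist 0.368
```

>>> servo_tool(
  plan=[
    [0.0098,-0.0151,0,0,0,0.4,1],
    [0.0206,-0.0319,0,0,0,0.9,1],
    [0.0325,-0.0503,0,0,0,1.4,1],
    [0.045,-0.0696,0,0,0,1.9,1],
    [0.0575,-0.0889,0,0,0,2.5,1],
    [0.07,-0.1082,0,0,0,3.1,1],
    [0.0825,-0.1275,0,0,0,3.7,1],
    [0.095,-0.1468,0,0,0,4.3,1],
  ],
)

```text
clock: 14.3
position: [0.5275, -0.0302, 0.2399]
ee_rot: [-3.11, -0.443, 0.001]
force: [0.6, 0.0, -7.4]
width: 0.144
```

```bash
python3 rel.py .5706 .1559 .24 11 0
```

```text
t 14.3 pos [ 0.5275 -0.0302  0.2399] q [ 0.49  0.34 -0.7   1.72  0.24  1.17  0.01] F [ 0.6  0.  -7.4] w 0.144
d [ 0.0933 -0.1667 -0.    ] w [-0.03  0.04  5.2 ] dist 0.191
```

>>> servo_tool(
  plan=[
    [0.0126,-0.0225,0,0,0,0.7,1],
    [0.0252,-0.045,0,0,0,1.4,1],
    [0.0378,-0.0675,0,0,0,2.1,1],
    [0.0504,-0.09,0,0,0,2.8,1],
    [0.0625,-0.1117,0,0,0,3.5,1],
    [0.073,-0.1305,0,0,0,4.1,1],
    [0.081,-0.1447,0,0,0,4.6,1],
    [0.0865,-0.1545,0,0,0,5,1],
  ],
)

```text
clock: 15.1
position: [0.5672, 0.1427, 0.2399]
ee_rot: [-3.126, -0.309, 0.001]
force: [0.6, -0.3, -6.4]
width: 0.141
```

>>> servo_tool(
  plan=[
    [0.004,-0.0065,0,0,0,0.2,1],
    [0.0055,-0.009,0,0,0,0.2,1],
    [0.0055,-0.009,0,0,0,0.2,1],
    [0.0055,-0.009,0,0,0,0.2,1],
  ],
)

```text
clock: 15.5
position: [0.5717, 0.1488, 0.2401]
ee_rot: [3.127, 0.298, -0.001]
force: [0.1, -0.0, -7.4]
width: 0.144
```

```bash
python3 snap.py s10;python3 rel.py .5706 .1559 .24 11 0; cat > rv.py <<'E'
from ov import *
import pickle,sys
n=sys.argv[1]; D=pickle.load(open(n+".pkl","rb")); s=arm.observe(); p=s["position"]
Rm=R.from_rotvec(s["ee_rot"]).as_matrix(); G=p-.011*Rm[:,2]
B=np.c_[Rm[:,0],-Rm[:,1],-Rm[:,2]]; sag=float(sys.argv[2]) if len(sys.argv)>2 else 0
B=B@R.from_rotvec([0,-sag,0]).as_matrix()
T=np.eye(4); T[:3,:3]=B; T[:3,3]=G-B@[.006,0,.143]
RR=T3(.638,.169,.192); h=T@[.0147,0,.087,1]; print("seat in rail frame",(np.linalg.inv(RR)@h-[0,0,.147,0])[:3].round(4),"base z",T[2,3].round(4),"yaw",np.arctan2(B[1,0],B[0,0]).round(4))
it=[(CAD,T,(0,0,255)),(RAIL,RR,(0,255,0))] if len(sys.argv)<4 else []
cs=proj(D["scene"],[[T[0,3],T[1,3],T[2,3]+.06]])[0]; ct=proj(D["top"],[[T[0,3],T[1,3],T[2,3]+.06]])[0]; print(cs,ct)
draw(D["scene"],cs,(65,50),6,"s_"+n+("" if it else "r"),it); draw(D["top"],ct,(65,50),6,"t_"+n+("" if it else "r"),it)
E
python3 rv.py s10; python3 rv.py s10 0 1
```

```text
t 15.6 pos [0.5718 0.1488 0.2401] q [ 0.13  0.45 -0.69  1.58  0.3   1.23 -0.42] F [ 0.   0.5 -6.3] w 0.14
d [ 0.0002 -0.0072  0.0001] w [ 0.03  0.01 -0.12] dist 0.007
seat in rail frame [-0.0602 -0.0072  0.0481] base z 0.1081 yaw 0.1899
[366.89155599 245.95601712] [177.06805293 204.41310544]
seat in rail frame [-0.0602 -0.0072  0.0481] base z 0.1081 yaw 0.1899
[366.89155599 245.95601712] [177.06805293 204.41310544]
```

View pics/s_s10.png

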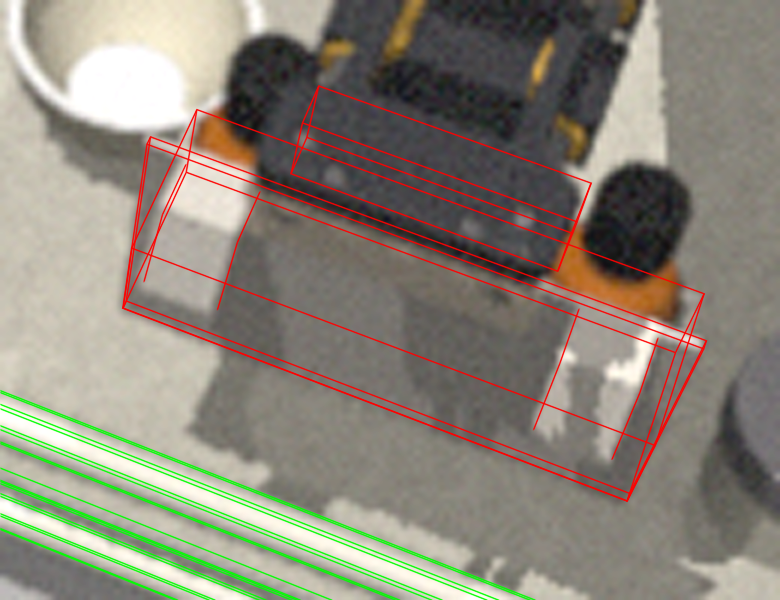

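View pics/t_s10.png

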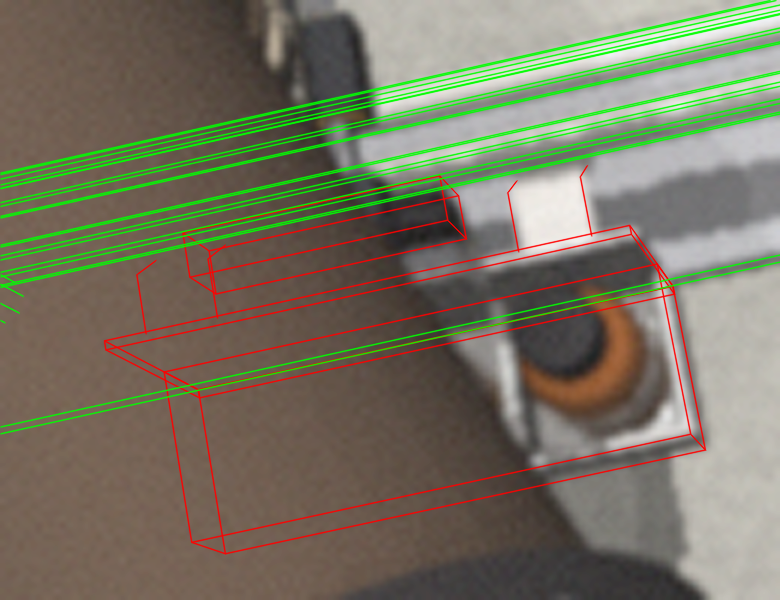

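View pics/s_s10r.png

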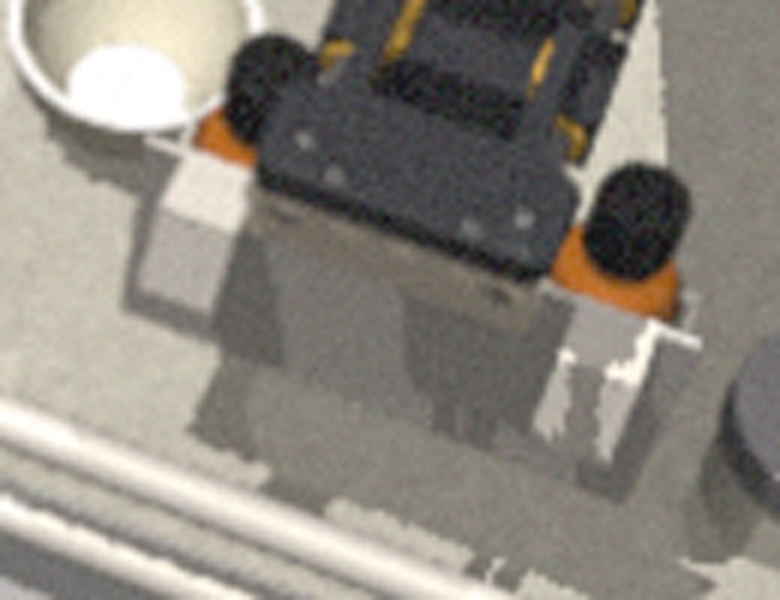

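View pics/t_s10r.png

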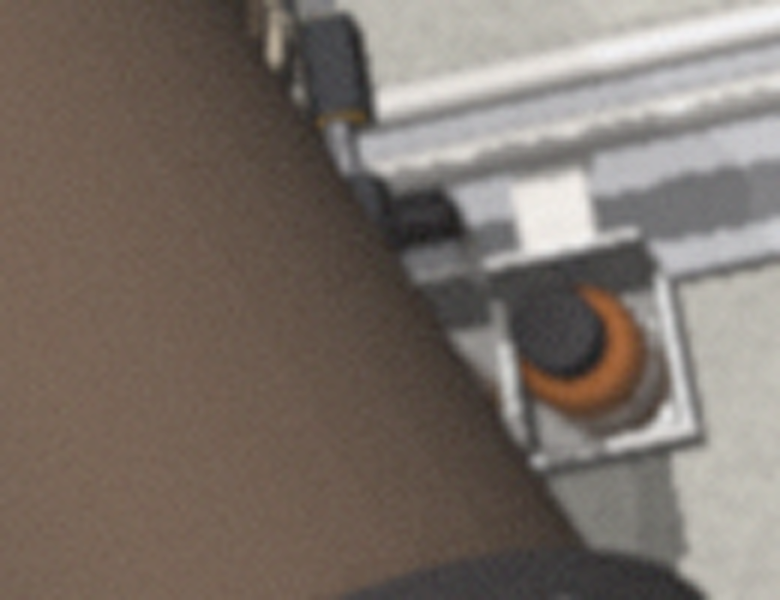

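>>> servo_tool(
  plan=[
    [0.004,0,0.002,0,0,0,1],
    [0.012,0,0.006,0,0,0,1],
    [0.022,0,0.01,0,0,0,1],
    [0.032,0,0.013,0,0,0,1],
    [0.042,0,0.014,0,0,0,1],
    [0.049,0,0.014,0,0,0,1],
    [0.053,0,0.014,0,0,0,1],
    [0.054,0,0.014,0,0,0,1],
  ],
)

```text
clock: 16.4
position: [0.6252, 0.1603, 0.2261]
ee_rot: [-3.127, -0.3, -0.0]
force: [-0.7, 0.2, -6.6]
width: 0.151
```

>>> servo_tool(
  plan=[
    [0,0,0,0,0,0,1],
    [0,0,0,0,0,0,1],
  ],
)

```text
clock: 16.6
position: [0.6244, 0.1601, 0.2263]
ee_rot: [3.127, 0.3, -0.0]
force: [-0.7, -0.1, -6.4]
width: 0.14
```

```bash
python3 snap.py s11; python3 rv.py s11; python3 rv.py s11 0 1; python3 rel.py .5706 .1559 .226 11 0
```

```text
seat in rail frame [-0.0063 -0.0063  0.0344] base z 0.0944 yaw 0.1913
[357.00328259 273.29673949] [173.75404884 180.65315544]
seat in rail frame [-0.0063 -0.0063  0.0344] base z 0.0944 yaw 0.1913
[357.00328259 273.29673949] [173.75404884 180.65315544]
t 16.7 pos [0.6245 0.16   0.2264] q [ 0.08  0.54 -0.66  1.46  0.34  1.26 -0.42] F [-0.  -0.4 -6.4] w 0.14
d [-0.0537 -0.0062  0.0004] w [ 0.01 -0.01 -0.04] dist 0.054
```

View pics/s_s11.png

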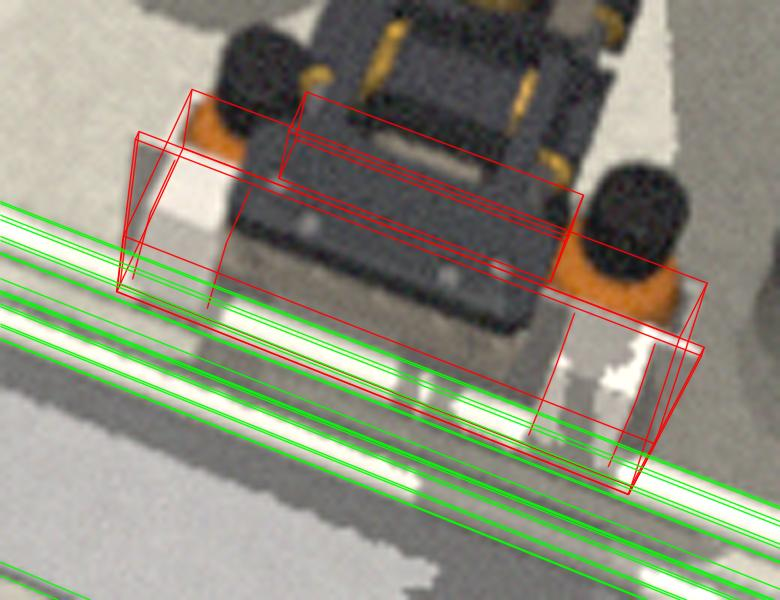

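View pics/s_s11r.png

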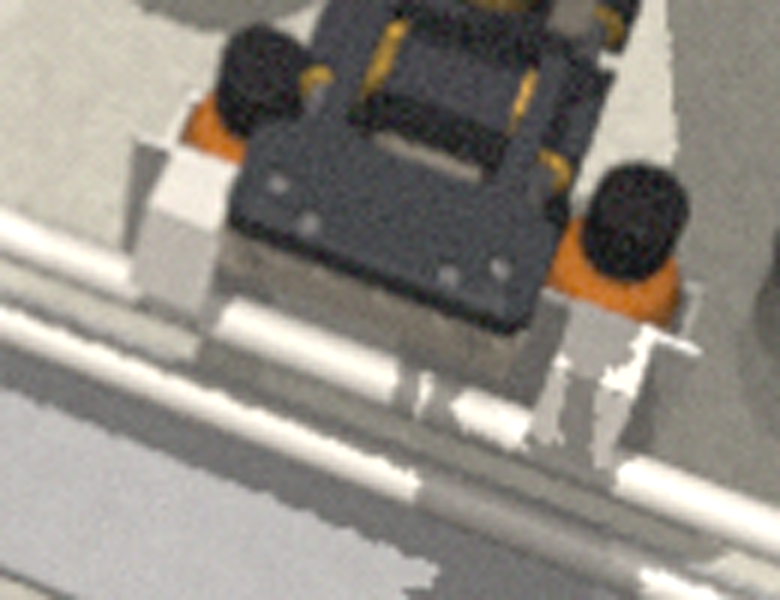

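View pics/t_s11r.png

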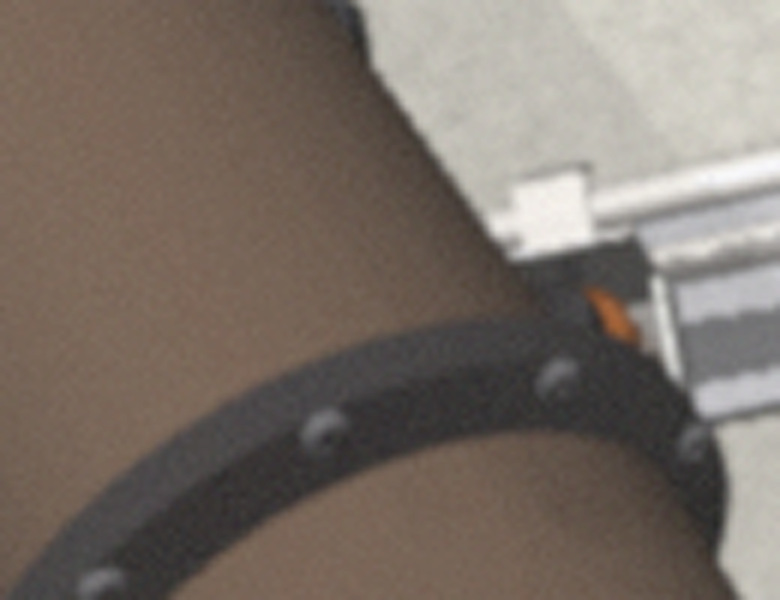

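>>> servo_tool(
  plan=[
    [0.002,0,0,0,0,0,1],
    [0.005,0,0,0,0,0,1],
    [0.008,0,0,0,0,0,1],
    [0.009,0,0,0,0,0,1],
    [0.009,0,0,0,0,0,1],
  ],
)

```text
clock: 17.2
position: [0.6337, 0.1618, 0.2261]
ee_rot: [-3.127, -0.3, 0.0]
force: [-0.6, -0.9, -7.8]
width: 0.141
```

>>> servo_tool(
  plan=[
    [0.001,0,0,0,0,0,1],
    [0.002,0,0,0,0,0,1],
    [0.002,0,0,0,0,0,1],
  ],
)

```text
clock: 17.5
position: [0.6356, 0.1622, 0.2262]
ee_rot: [3.127, 0.3, 0.0]
force: [-0.2, -0.1, -7.0]
width: 0.144
```

>>> servo_tool(
  plan=[
    [0.001,0,0,0,0,0,1],
    [0.0015,0,0,0,0,0,1],
    [0.0015,0,0,0,0,0,1],
  ],
)

```text
clock: 17.8
position: [0.6369, 0.1624, 0.2261]
ee_rot: [3.127, 0.3, -0.0]
force: [0.2, -0.4, -6.8]
width: 0.142
```

>>> servo_tool(
  plan=[
    [0.001,0,0,0,0,0,1],
    [0.0015,0,0,0,0,0,1],
    [0.0015,0,0,0,0,0,1],
  ],
)

```text
clock: 18.1
position: [0.6382, 0.1626, 0.2261]
ee_rot: [3.127, 0.3, -0.001]
force: [-2.2, -0.4, -7.5]
width: 0.145
```

>>> servo_tool(
  plan=[
    [0.001,0,0,0,0,0,1],
    [0.001,0,0,0,0,0,1],
  ],
)

```text
clock: 18.3
position: [0.6391, 0.1629, 0.226]
ee_rot: [3.127, 0.3, -0.001]
force: [-3.8, -1.0, -6.2]
width: 0.142
```

```bash
python3 - <<'E'
from h import *
F=[];
for i in range(1):
    s=arm.observe(); print(s["position"],s["force"],s["ft_torque"],s["clock"])
E
python3 rv.py s11
```

```text
[0.6390781  0.16287294 0.2260237 ] [-3.7727234  -0.9915877  -6.23399749] [-0.26702843  0.68821359  0.12228647] 18.3
seat in rail frame [ 0.0085 -0.0062  0.034 ] base z 0.094 yaw 0.1913
[354.35710413 280.06703449] [172.58930584 173.92693692]
```

>>> servo_tool(
  plan=[
    [-0.004,0,0,0,0,0,1],
    [-0.009,0,0,0,0,0,1],
    [-0.0128,0,0,0,0,0,1],
    [-0.0128,0,0,0,0,0,1],
    [-0.0128,0,0.003,0,0,0,1],
    [-0.0128,0,0.007,0,0,0,1],
    [-0.0128,0,0.012,0,0,0,1],
    [-0.0128,0,0.012,0,0,0,1],
  ],
)

```text
clock: 19.1
position: [0.6265, 0.1602, 0.2129]
ee_rot: [3.127, 0.3, -0.003]
force: [-0.5, 0.1, -6.5]
width: 0.143
```

```bash
python3 snap.py s12; python3 rv.py s12; python3 rv.py s12 0 1
```

```text
seat in rail frame [-0.004  -0.0063  0.0218] base z 0.0818 yaw 0.1912
[355.63147867 277.42500014] [175.07557104 181.08952851]
seat in rail frame [-0.004  -0.0063  0.0218] base z 0.0818 yaw 0.1912
[355.63147867 277.42500014] [175.07557104 181.08952851]
```

>>> servo_tool(
  plan=[
    [0,0,0.003,0,0,0,1],
    [0,0,0.006,0,0,0,1],
    [0,0,0.009,0,0,0,1],
    [0,0,0.012,0,0,0,1],
    [0,0,0.012,0,0,0,1],
  ],
)

```text
clock: 19.7
position: [0.6268, 0.1603, 0.2016]
ee_rot: [3.127, 0.3, -0.001]
force: [0.2, -0.4, -6.6]
width: 0.144
```

>>> servo_tool(
  plan=[
    [0.0005,0,0.0015,0,0,0,1],
    [0.001,0,0.003,0,0,0,1],
    [0.0015,0,0.0045,0,0,0,1],
    [0.0015,0,0.0045,0,0,0,1],
  ],
)

```text
clock: 20.1
position: [0.6285, 0.1607, 0.1975]
ee_rot: [3.127, 0.3, 0.0]
force: [0.4, 0.2, -6.4]
width: 0.149
```

>>> servo_tool(
  plan=[
    [0.0004,0,0.001,0,0,0,1],
    [0.0008,0,0.002,0,0,0,1],
    [0.0012,0,0.003,0,0,0,1],
    [0.0012,0,0.003,0,0,0,1],
  ],
)

```text
clock: 20.5
position: [0.6296, 0.161, 0.1946]
ee_rot: [3.127, 0.3, 0.0]
force: [1.0, -0.4, -6.3]
width: 0.139
```

>>> servo_tool(
  plan=[
    [0.0003,0,0.0008,0,0,0,1],
    [0.0005,0,0.0015,0,0,0,1],
    [0.0005,0,0.0015,0,0,0,1],
  ],
)

```text
clock: 20.8
position: [0.6301, 0.1611, 0.1931]
ee_rot: [3.127, 0.3, 0.0]
force: [1.0, -0.2, -7.6]
width: 0.14
```

>>> servo_tool(
  plan=[
    [0,0,0.0005,0,0,0,1],
    [0.0,0,0.001,0,0,0,1],
    [0.0,0,0.001,0,0,0,1],
  ],
)

```text
clock: 21.1
position: [0.6302, 0.1612, 0.1923]
ee_rot: [-3.127, -0.3, -0.001]
force: [1.7, -0.2, -5.5]
width: 0.143
```

```bash
python3 rv.py s12
```

```text
seat in rail frame [-0.0005 -0.0062  0.0003] base z 0.0603 yaw 0.1912
[353.48049124 284.23365822] [177.18870708 181.91904879]
```

>>> servo_tool(
  plan=[
    [0.0004,0,0.0004,0,0,0,1],
    [0.0006,0,0.0008,0,0,0,1],
    [0.0006,0,0.0008,0,0,0,1],
  ],
)

```text
clock: 21.4
position: [0.6307, 0.1611, 0.1915]
ee_rot: [3.127, 0.3, 0.0]
force: [1.9, -0.4, -4.6]
width: 0.148
```

>>> servo_tool(
  plan=[
    [0.0004,0,0.0005,0,0,0,1],
    [0.0006,0,0.001,0,0,0,1],
    [0.0006,0,0.001,0,0,0,1],
  ],
)

```text
clock: 21.7
position: [0.6313, 0.1611, 0.1912]
ee_rot: [3.127, 0.299, 0.001]
force: [-2.7, -3.2, 5.6]
width: 0.145
```

>>> servo_tool(
  plan=[
    [-0.0002,0,-0.0005,0,0,0,1],
    [-0.0002,0,-0.0005,0,0,0,1],
    [-0.0002,0,-0.0005,0,0,0,1],
  ],
  force=30,
)

```text
clock: 22.0
position: [0.6312, 0.1611, 0.1912]
ee_rot: [3.127, 0.299, 0.001]
force: [-1.4, -2.8, 5.1]
width: 0.148
```

```bash
python3 rv.py s12; python3 rel.py .6313 .1611 .25 11 0
```

```text
seat in rail frame [ 0.0005 -0.0065 -0.0008] base z 0.0592 yaw 0.1909
[353.08711771 284.863224  ] [177.36028456 181.57037824]
t 22.0 pos [0.6312 0.1611 0.1912] q [ 0.08  0.58 -0.65  1.49  0.36  1.2  -0.44] F [-1.4 -2.8  5.1] w 0.148
d [ 0.0001  0.0001 -0.0588] w [ 0.02 -0.03 -0.06] dist 0.059
```

>>> servo_tool(
  plan=[
    [0,0,-0.0003,0,0,0,1],
    [0,0,-0.0003,0,0,0,1],
    [0,0,-0.0003,0,0,0,1],
  ],
  force=8,
)

```text
clock: 22.3
position: [0.6311, 0.1612, 0.1912]
ee_rot: [3.127, 0.299, 0.0]
force: [-1.1, -2.5, 2.8]
width: 0.151
```

>>> servo_tool(
  plan=[
    [0,0,0,0,0,0,0.84],
    [0,0,0,0,0,0,0.82],
    [0,0,0,0,0,0,0.8],
    [0,0,0,0,0,0,0.76],
    [0,0,0,0,0,0,0.72],
    [0,0,0,0,0,0,0.68],
    [0,0,0,0,0,0,0.65],
  ],
  force=8,
)

```text
clock: 23.0
position: [0.631, 0.1613, 0.1912]
ee_rot: [-3.127, -0.3, -0.0]
force: [-0.1, 0.1, 0.3]
width: 0.341
```

>>> servo_tool(
  plan=[
    [0,0,-0.003,0,0,0,0.65],
    [0,0,-0.008,0,0,0,0.65],
    [0,0,-0.015,0,0,0,0.65],
    [0,0,-0.025,0,0,0,0.65],
  ],
)

```text
clock: 23.4
position: [0.6309, 0.1612, 0.2168]
ee_rot: [3.127, 0.3, -0.0]
force: [-0.5, 0.2, -0.7]
width: 0.349
```

>>> servo_tool(
  plan=[
    [0,0,-0.02,0,0,0,0.65],
    [0,0,-0.045,0,0,0,0.65],
    [0,0,-0.08,0,0,0,0.65],
    [-0.03,0,-0.12,0,0,0,0.65],
    [-0.07,0,-0.14,0,0,0,0.65],
    [-0.11,0,-0.15,0,0,0,0.65],
    [-0.15,0,-0.15,0,0,0,0.65],
    [-0.19,0,-0.15,0,0,0,0.65],
  ],
)

```text
clock: 24.2
position: [0.443, 0.1254, 0.3672]
ee_rot: [3.127, 0.3, 0.003]
force: [-0.0, 0.1, 1.2]
width: 0.347
```

```bash
python3 rel.py .4 .0 .35 11 0
```

```text
t 24.2 pos [0.443  0.1254 0.3672] q [ 0.28  0.13 -0.75  1.64  0.09  1.4  -0.29] F [-0.   0.1  1.2] w 0.347
d [-0.0661  0.115   0.0172] w [ 0.01 -0.1  -0.03] dist 0.134
```

>>> servo_tool(
  plan=[
    [-0.01,0.04,0,0,0,0,0.65],
    [-0.02,0.085,0,0,0,0,0.65],
    [-0.03,0.13,0,0,0,0,0.65],
    [-0.04,0.175,0,0,0,0,0.65],
    [-0.05,0.22,0,0,0,0,0.65],
    [-0.06,0.265,0,0,0,0,0.65],
    [-0.07,0.31,0,0,0,0,0.65],
    [-0.08,0.35,0,0,0,0,0.65],
  ],
)

```text
clock: 25.0
position: [0.432, -0.2358, 0.3673]
ee_rot: [3.126, 0.299, 0.002]
force: [1.3, 0.3, -0.6]
width: 0.346
```

```bash
python3 snap.py s13; python3 - <<'E'
from ov import *
import pickle
D=pickle.load(open("s13.pkl","rb")); D0=pickle.load(open("s0.pkl","rb")); S0=pickle.load(open("sil0.pkl","rb"))
T=T3(0,0,.192); T[:3,:3]=T[:3,:3]@R.from_rotvec([0,-.02,0]).as_matrix()
RR=T3(.638,.169,.192); seat=(RR@[0,-.0065,.147,1])[:3]; T[:3,3]=seat-T[:3,:3]@[.0147,0,.087]
print("caddy pred",T[:3,3])
for n in D:
    for q in ["caddy","end_bottle_a","mortar","ointment_jar","beaker"]:
        r=finder.silhouettes(n,q); print(n,q,[(round(a["score"],2),np.round(a["point"],1).tolist(),int(a["region"].sum())) for a in r][:4], "was",[np.round(S0[n,q][0]["point"],1).tolist()] if (n,q) in S0 else "")
    pts={k:proj(D[n],(T@[*np.array(v)/1000,1])[:3])[0].round(1).tolist() for k,v in dict(capa=(-30,-57,116),cap0=(-30,0,116),capb=(-30,57,116),grip=(6,0,155)).items()}
    print(n,pts)
    c=proj(D[n],(T@[-.01,0,.06,1])[:3])[0]
    x0,y0=int(c[0]-60),int(c[1]-50); g=D[n]["color"][y0:y0+100,x0:x0+120].max(2)
    m=(g<62).astype(np.uint8); nn,l,st,ce=cv2.connectedComponentsWithStats(m)
    print([(st[i,4],(ce[i]+[x0,y0]).round(1).tolist(),st[i,:4].tolist()) for i in range(1,nn) if st[i,4]>25])
    draw(D[n],c,(60,50),6,n+"_fin",[(CAD,T,(0,0,255)),(RAIL,RR,(0,255,0))])
E
```

```text
caddy pred [0.62652126 0.16014692 0.05972342]
scene caddy [(0.7, [280.2, 356.9], 2346), (0.65, [258.8, 363.2], 139)] was [[166.0, 239.8]]
scene end_bottle_a [(0.84, [275.9, 389.0], 432), (0.64, [253.6, 327.6], 331)] was 
scene mortar [(0.67, [202.7, 321.6], 1282)] was [[205.8, 323.5]]
scene ointment_jar [(0.57, [270.1, 437.5], 1195)] was [[271.0, 435.8]]
scene beaker [(0.78, [218.2, 177.0], 1063)] was [[216.1, 177.6]]
scene {'capa': [333.3, 245.9], 'cap0': [362.8, 257.0], 'capb': [393.2, 268.5], 'grip': [359.8, 262.1]}
[(np.int32(1070), [353.4, 263.8], [30, 11, 58, 49]), (np.int32(252), [391.7, 271.8], [89, 33, 18, 19]), (np.int32(241), [350.3, 291.8], [31, 50, 51, 24])]
top caddy [(0.86, [179.6, 181.0], 2310)] was [[254.0, 363.5]]
top end_bottle_a [(0.65, [190.5, 208.4], 462), (0.61, [203.1, 157.2], 493)] was 
top mortar [(0.77, [268.4, 260.4], 1510)] was [[265.3, 261.7]]
top ointment_jar [(0.93, [267.9, 137.1], 967)] was [[267.2, 136.2]]
top beaker [] was [[162.6, 370.8]]
top {'capa': [201.0, 183.5], 'cap0': [173.3, 189.6], 'capb': [145.9, 195.8], 'grip': [165.3, 167.7]}
[(np.int32(334), [168.2, 169.7], [30, 27, 42, 19]), (np.int32(1080), [177.5, 186.8], [20, 36, 81, 35]), (np.int32(65), [213.7, 196.1], [85, 54, 18, 12]), (np.int32(99), [184.2, 203.3], [55, 58, 22, 18]), (np.int32(113), [159.8, 208.5], [30, 62, 23, 20]), (np.int32(143), [187.5, 211.7], [33, 68, 75, 18])]
```

```bash
cat > sil.py <<'E'
from ov import *
import pickle
def render(d,T,bott=True,rail=None):
    m=np.zeros((420,560),np.uint8)
    def hull(P,col=1):
        uv=proj(d,np.array(P)/1000@T[:3,:3].T+T[:3,3]); cv2.fillConvexPoly(m,cv2.convexHull((uv*16).astype(np.int32)),col,shift=4)
    import itertools
    bx=lambda a,b:list(itertools.product(*zip(a,b)))
    hull(bx((-60,-87,0),(0,87,38))); hull(bx((-3,-87,0),(0,87,98))); hull(bx((-1,-40,129),(13,40,155)))
    for y in(-34,34): hull(bx((2,y-4,90),(10,y+4,130)))
    for y in(-62,62): hull(bx((0,y-12,95),(21,y+12,98))); hull([(20,y-12,97),(20,y+12,97),(32,y-12,71),(32,y+12,71),(22,y-12,97),(22,y+12,97)])
    t=np.linspace(0,2*np.pi,24)
    if bott:
      for y in bott:
        hull([(-30+22*np.cos(a),y+22*np.sin(a),z) for a in t for z in (4,70)]); hull([(-30+r*np.cos(a),y+r*np.sin(a),z) for a in t for r,z in ((14,90),(14,116))]); hull([(-30+r*np.cos(a),y+r*np.sin(a),z) for a in t for r,z in ((22,70),(12,88))])
    return m>0
E
python3 - <<'E'
from sil import *
S0=pickle.load(open("sil0.pkl","rb")); D0=pickle.load(open("s0.pkl","rb"))
T0=T3(.4775,-.2375,.357)
iou=lambda a,b:(a&b).sum()/(a|b).sum()
for n in D0:
    m=S0[n,"caddy"][0]["region"]
    print(n,m.sum(),{str(b):round(iou(render(D0[n],T0,b),m),3) for b in ((),(-57,57))})
D=pickle.load(open("s13.pkl","rb"))
seat=(T3(.638,.169,.192)@[0,-.0065,.147,1])[:3]
def mk(p):  # dx(along rail x),dz,tilt
    T=T3(0,0,.192+p[4]); T[:3,:3]=T[:3,:3]@R.from_rotvec([p[3],-p[2],0]).as_matrix()
    T[:3,3]=seat+T3(0,0,.192)[:3,:3]@[p[0],0,p[1]]-T[:3,:3]@[.0147,0,.087]; return T
M={}
for n in D:
    cams.get_image(n); M[n]=finder.silhouettes(n,"caddy")[0]["region"]
    print(n,M[n].sum())
def score(p): return sum(iou(render(D[n],mk(p),b),M[n]) for n in D for b in [()])/2, 
for b in ((),(-57,0,57)):
  print("base",b,[round(iou(render(D[n],mk([0,0,.02,0,0]),b),M[n]),3) for n in D])
  for nm,i,vals in (("dx",0,(-.012,-.008,-.004,0,.004,.008)),("dz",1,(-.008,-.004,0,.004,.008,.012)),("tilt",2,(-.1,-.05,0,.02,.05,.1)),("roll",3,(-.08,-.04,0,.04,.08)),("yaw",4,(-.08,-.04,0,.04,.08))):
    r=[]
    for v in vals:
        p=[0,0,.02,0,0]; p[i]=v; r.append([round(iou(render(D[n],mk(p),b),M[n]),3) for n in D])
    print(nm,list(zip(vals,r)))
pickle.dump((D,M),open("m13.pkl","wb"))
E
```

```text
scene 2376 {'()': np.float64(0.887), '(-57, 57)': np.float64(0.795)}
top 2131 {'()': np.float64(0.67), '(-57, 57)': np.float64(0.666)}
scene 11366
top 2055
base () [np.float64(0.067), np.float64(0.508)]
dx [(-0.012, [np.float64(0.04), np.float64(0.373)]), (-0.008, [np.float64(0.046), np.float64(0.429)]), (-0.004, [np.float64(0.055), np.float64(0.493)]), (0, [np.float64(0.067), np.float64(0.508)]), (0.004, [np.float64(0.079), np.float64(0.485)]), (0.008, [np.float64(0.094), np.float64(0.42)])]
dz [(-0.008, [np.float64(0.079), np.float64(0.511)]), (-0.004, [np.float64(0.073), np.float64(0.51)]), (0, [np.float64(0.067), np.float64(0.508)]), (0.004, [np.float64(0.062), np.float64(0.502)]), (0.008, [np.float64(0.055), np.float64(0.493)]), (0.012, [np.float64(0.052), np.float64(0.478)])]
tilt [(-0.1, [np.float64(0.043), np.float64(0.442)]), (-0.05, [np.float64(0.052), np.float64(0.469)]), (0, [np.float64(0.06), np.float64(0.498)]), (0.02, [np.float64(0.067), np.float64(0.508)]), (0.05, [np.float64(0.075), np.float64(0.517)]), (0.1, [np.float64(0.089), np.float64(0.498)])]
roll [(-0.08, [np
[... 1194 characters left out ...]
), np.float64(0.467)]), (0, [np.float64(0.058), np.float64(0.496)]), (0.02, [np.float64(0.064), np.float64(0.505)]), (0.05, [np.float64(0.072), np.float64(0.515)]), (0.1, [np.float64(0.086), np.float64(0.496)])]
roll [(-0.08, [np.float64(0.065), np.float64(0.499)]), (-0.04, [np.float64(0.064), np.float64(0.504)]), (0, [np.float64(0.064), np.float64(0.505)]), (0.04, [np.float64(0.064), np.float64(0.492)]), (0.08, [np.float64(0.066), np.float64(0.477)])]
yaw [(-0.08, [np.float64(0.067), np.float64(0.468)]), (-0.04, [np.float64(0.065), np.float64(0.492)]), (0, [np.float64(0.064), np.float64(0.505)]), (0.04, [np.float64(0.065), np.float64(0.504)]), (0.08, [np.float64(0.065), np.float64(0.489)])]
```

```bash
python3 - <<'E'
from sil import *
iou=lambda a,b:(a&b).sum()/(a|b).sum()
seat=(T3(.638,.169,.192)@[0,-.0065,.147,1])[:3]
def mk(p):
    T=T3(0,0,.192+p[4]); T[:3,:3]=T[:3,:3]@R.from_rotvec([p[3],-p[2],0]).as_matrix()
    T[:3,3]=seat+T3(0,0,.192)[:3,:3]@[p[0],0,p[1]]-T[:3,:3]@[.0147,0,.087]; return T
for t in range(4):
    d=cams.get_image("scene"); r=[a for a in finder.silhouettes("scene","caddy") if 1500<a["region"].sum()<4000]
    if r: break
m=r[0]["region"]; print("mask",m.sum(),r[0]["score"])
for nm,i,vals in (("dx",0,(-.012,-.008,-.004,0,.004,.008)),("dz",1,(-.008,-.004,0,.004,.008,.012)),("tilt",2,(-.1,-.05,0,.02,.05,.1)),("roll",3,(-.08,-.04,0,.04,.08)),("yaw",4,(-.08,-.04,0,.04,.08))):
    q=[]
    for v in vals:
        p=[0,0,.02,0,0]; p[i]=v; q.append(round(float(iou(render(d,mk(p),()),m)),3))
    print(nm,list(zip(vals,q)))
# stillness
D=pickle.load(open("s13.pkl","rb")); D2={n:cams.get_image(n) for n in("scene","top")}
for n in D2:
    c=proj(D2[n],(mk([0,0,.02,0,0])@[-.01,0,.06,1])[:3])[0].astype(int); sl=np.s_[c[1]-45:c[1]+45,c[0]-55:c[0]+55]
    a=cv2.cvtColor(D[n]["color"][sl],cv2.COLOR_RGB2GRAY).astype(np.float32); b=cv2.cvtColor(D2[n]["color"][sl],cv2.COLOR_RGB2GRAY).astype(np.float32)
    print(n,"shift px",cv2.phaseCorrelate(a,b),"absdiff",np.abs(a-b).mean())
# amber blobs & cap template check: compare ECC of predicted cap discs darkness
T=mk([0,0,.02,0,0])
for n in D2:
    for y in(-57,0,57):
        cz=proj(D2[n],(T@[-.03,y/1000,.116,1])[:3])[0]; sh=proj(D2[n],(T@[-.03,y/1000,.07,1])[:3])[0]
        g=D2[n]["color"].astype(int); x,yy=cz.round().astype(int)
        hsv=cv2.cvtColor(D2[n]["color"],cv2.COLOR_RGB2HSV); am=((hsv[...,0]<16)&(hsv[...,1]>110)&(hsv[...,2]>50))
        xs,ys=sh.round().astype(int); w=am[ys-16:ys+16,xs-16:xs+16]; yy2,xx2=np.where(w)
        print(n,y,"cap pred",cz.round(1),"mean rgb",g[yy-2:yy+3,x-2:x+3].mean((0,1)).round(),"shoulder pred",sh.round(1),"amber n",w.sum(),"centroid",(np.array([xx2.mean()+xs-16,yy2.mean()+ys-16]).round(1) if w.sum() else None))
print(arm.observe()["clock"])
E
```

```text
mask 2320 0.81
dx [(-0.012, 0.541), (-0.008, 0.592), (-0.004, 0.615), (0, 0.622), (0.004, 0.608), (0.008, 0.56)]
dz [(-0.008, 0.611), (-0.004, 0.628), (0, 0.622), (0.004, 0.616), (0.008, 0.607), (0.012, 0.592)]
tilt [(-0.1, 0.635), (-0.05, 0.638), (0, 0.638), (0.02, 0.622), (0.05, 0.608), (0.1, 0.575)]
roll [(-0.08, 0.607), (-0.04, 0.62), (0, 0.622), (0.04, 0.622), (0.08, 0.61)]
yaw [(-0.08, 0.608), (-0.04, 0.617), (0, 0.622), (0.04, 0.62), (0.08, 0.606)]
scene shift px ((0.01576676733649407, 0.032830448068608575), 0.9895233971101266) absdiff 2.4332323
top shift px ((0.012559400668237686, -0.021249125320267126), 0.9555756869139495) absdiff 2.8580809
scene -57 cap pred [333.3 245.9] mean rgb [32. 31. 31.] shoulder pred [330.8 258.5] amber n 102 centroid [327.7 258.9]
scene 0 cap pred [362.8 257. ] mean rgb [32. 31. 31.] shoulder pred [359.  269.3] amber n 48 centroid [358.  273.3]
scene 57 cap pred [393.2 268.5] mean rgb [30. 30. 30.] shoulder pred [388.  280.5] amber n 147 centroid [388.1 281.4]
top -57 cap pred [201.  183.5] mean rgb [42. 40. 41.] shoulder pred [205.1 188.2] amber n 161 centroid [208.7 190.4]
top 0 cap pred [173.3 189.6] mean rgb [40. 38. 39.] shoulder pred [178.7 194.1] amber n 175 centroid [180.8 196.7]
top 57 cap pred [145.9 195.8] mean rgb [39. 38. 38.] shoulder pred [152.5 199.9] amber n 176 centroid [156.4 202. ]
26.0
```

```bash
python3 -c "
from cell import workorder
print(workorder.sign_off())"
```

```text
the job is handed in; nothing more can be done
None
```

I put the loose bottle in the middle bay while the caddy stood on the bench. I then carried the loaded caddy level to the stand and hung it by both hooks. I handed it in at about 26 s, with the arm well clear; no verdict came back.

**Placing it on the rail:** I touched the back plate lightly against the rail (about 4 N) to locate it, then backed off so the hooks were 4 mm in front. Lowering in small steps moved the weight onto the rail, pressing at most about 6 N on it. On release the tool force read zero.

**Last checks:**
- **Seat:** at release the arm's position put the hook seat within about 1 mm of the rail axis in x and z, and 6.5 mm off the rail's middle along y. In both cameras the caddy outline matched the home position best along the rail's x. The other directions fitted less sharply: height within about 4 mm below home in the scene camera, and tilt anywhere between about -0.05 and +0.05 rad.
- **Stillness:** the caddy moved less than 0.05 px between frames.
- **Bottles:** all three caps show dark where they should be in both views.
- **Bystanders:** the mortar, jar and beaker are within about 4 px of their start, roughly 8 mm.

**Checks that failed or disagreed:**
- I had used up the picture views before the final lowering, so everything from there on was checked by numbers only, not by eye.
- One scene detection of the caddy took in the rail stand as well, so I repeated it.
- The beaker was not found in the last top view, probably hidden by the arm, so its place rests on the scene view alone.
- The two cameras disagree by about 4 mm in absolute y; I averaged them and relied on the contact touch.

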